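Clamp the sample boards in the two-pin binding jig

TASK

Get the sample boards ready for binding: undo the clamp knob of the jig's sliding stop and draw the stop back, then lay every plywood board that is on the desk over the two pins, one on another, its holed end at the pins and its plain end towards the stop, each lying flat and fully down. Then slide the stop up until it touches the ends of the boards and turn the knob fully clockwise to lock it. Leave the other things on the desk where they are.

Things in the scene. Friction and masses are not known exactly. Their poses are not given: they have to be found in the camera images.
- board_1: loose plywood board, 56 wide (its x) x 100 long (its y) x 7 mm thick, 50 g; origin: centre of its underside, z up. Two 10 mm through holes at x = -18 and +18, y = +38 mm (12 mm from its +y end). Lies flat on the desk at the start, on the robot's side of the jig, its holed end either way. Three or four of the boards are present; absent ones read None
- board_2: loose plywood board, 56 wide (its x) x 100 long (its y) x 7 mm thick, 50 g; origin: centre of its underside, z up. Two 10 mm through holes at x = -18 and +18, y = +38 mm (12 mm from its +y end). Lies flat on the desk at the start, on the robot's side of the jig, its holed end either way. Three or four of the boards are present; absent ones read None
- board_3: loose plywood board, 56 wide (its x) x 100 long (its y) x 7 mm thick, 50 g; origin: centre of its underside, z up. Two 10 mm through holes at x = -18 and +18, y = +38 mm (12 mm from its +y end). Lies flat on the desk at the start, on the robot's side of the jig, its holed end either way. Three or four of the boards are present; absent ones read None
- board_4: loose plywood board, 56 wide (its x) x 100 long (its y) x 7 mm thick, 50 g; origin: centre of its underside, z up. Two 10 mm through holes at x = -18 and +18, y = +38 mm (12 mm from its +y end). Lies flat on the desk at the start, on the robot's side of the jig, its holed end either way. Three or four of the boards are present; absent ones read None
- jig: fixed jig: aluminium rail 48 mm wide (its x), 320 mm long (its y, -205 to +115 mm), flat top 20 mm above the desk; origin on the desk under the rail's midline, z up, +y from the stop to the pins. A board fully down on the bare rail has its axes along the jig's and its origin at (0, 47, 20) mm in the jig's frame; each board beneath it adds 7 mm
- pin_a (a point): tip of the pin at x = -18, y = 85 mm of the jig, 55 mm above the desk. Both pins are steel, 8 mm in diameter, stand 35 mm out of the rail's top, upper 4 mm tapered
- pin_b (a point): tip of the pin at jig x = +18 mm, 55 mm above the desk
- stop (a joint): the sliding stop along the rail: 0 = drawn fully back, 0.11 m = nearest the pins (towards +y of the jig). It touches seated boards at about 0.060 (1 mm of play either way); beyond 0.055 it is in the way of loading. Slides against 2.5 N when free, held fast while the knob is tight. At the start it stands in the boards' place, locked
- stop_face (a point): point on the midline of the stop's front face (an upright fence 64 mm wide, 10 mm thick, top 70 mm above the desk, which touches the boards), 50 mm above the desk; axes as the jig's. It lies at jig y = -63 mm + joint
- stop_grip (a point): where to hold the stop to slide it: upright rib behind the fence, 12 mm thick across the rail (jig x), 36 mm long along it, top 70 mm above the desk, free on both sides down to the carriage at 35 mm. This point: mid-rib, 65 mm above the desk, 28 mm behind the face; axes as the jig's
- clamp_knob (a joint): angle of the clamp knob on the stop: 0 = loose (anticlockwise end); grows clockwise seen from above to 1.45 rad = fully tight. The screw bites from about 0.7; above 1.1 it is locked, below 0.3 the stop is free. Starts tight
- clamp_knob_grip (a point): on the knob's axis, 72 mm above the desk, 105 mm behind the stop's face; turns with the knob. Black bar grip 38 mm long (this frame's x; at joint 0 along the jig's x), 14 mm thick (y), top 79 mm and lower edge 49 mm above the desk, on a round foot; pinch it across its y
- mouse: white ceramic mouse figurine, 40 mm wide, 64 mm tall; origin: centre of underside. Bystander
- sharpener: stainless steel pencil sharpener, 26 x 16 x 15 mm; origin: centre of underside. Bystander
- pencil_grip: green silicone pencil grip, 40 x 12 x 11 mm, lying; origin: centre of underside. Bystander
Mind the look-alikes: they are no part of the job. What is shaped like the board_3 but yellow is not meant. Leave any black look-alike of the board_1 alone.

How it is judged:
On the way, in this order (a step that is already met when the one before it is completed fails the run):
1. the clamp knob is undone (value of joint clamp_knob below 0.4 rad), for 0.2 s.
2. every board is on the pins, flat and fully down (x of board_1 in the frame of jig between -0.005 and 0.005 m and y of board_1 in the frame of jig between 0.0435 and 0.0505 m and z of board_1 in the frame of jig between 0.017 and 0.0425 m and angle between each of board_1, board_2, board_3, board_4's own z axis and vertical below 0.035 rad and x of board_2 in the frame of jig between -0.005 and 0.005 m and y of board_2 in the frame of jig between 0.0435 and 0.0505 m and z of board_2 in the frame of jig between 0.017 and 0.0425 m and x of board_3 in the frame of jig between -0.005 and 0.005 m and y of board_3 in the frame of jig between 0.0435 and 0.0505 m and z of board_3 in the frame of jig between 0.017 and 0.0425 m and x of board_4 in the frame of jig between -0.005 and 0.005 m and y of board_4 in the frame of jig between 0.0435 and 0.0505 m and z of board_4 in the frame of jig between 0.017 and 0.0425 m and linear speed of each of board_1, board_2, board_3, board_4 below 0.02 m/s), for 0.2 s.
3. the stop touches the ends of the boards and the knob is locked (x of board_1 in the frame of jig between -0.005 and 0.005 m and y of board_1 in the frame of jig between 0.0435 and 0.0505 m and z of board_1 in the frame of jig between 0.017 and 0.0425 m and angle between each of board_1, board_2, board_3, board_4's own z axis and vertical below 0.035 rad and x of board_2 in the frame of jig between -0.005 and 0.005 m and y of board_2 in the frame of jig between 0.0435 and 0.0505 m and z of board_2 in the frame of jig between 0.017 and 0.0425 m and x of board_3 in the frame of jig between -0.005 and 0.005 m and y of board_3 in the frame of jig between 0.0435 and 0.0505 m and z of board_3 in the frame of jig between 0.017 and 0.0425 m and x of board_4 in the frame of jig between -0.005 and 0.005 m and y of board_4 in the frame of jig between 0.0435 and 0.0505 m and z of board_4 in the frame of jig between 0.017 and 0.0425 m and y of stop_face in the frame of board_1 between -0.053 and -0.0475 m and y of stop_face in the frame of board_2 between -0.053 and -0.0475 m and y of stop_face in the frame of board_3 between -0.053 and -0.0475 m and y of stop_face in the frame of board_4 between -0.053 and -0.0475 m and value of joint clamp_knob above 1.1 rad), for 0.2 s.
At the end, for the whole second after the job is handed in: every board present lies flat on the pins, its holed end at the pins (centre within 5 mm across and 3.5 mm along of its place, tilt under 0.035 rad, height within the stack, at rest), the stop's face is within about 3 mm of every board's plain end, and the knob is turned past 1.1 rad (all of step 3 and linear speed of each of board_1, board_2, board_3, board_4 below 0.02 m/s and velocity of joint stop below 0.005 m/s); the robot touches nothing.
It fails at once if the mouse is moved more than 3 cm (distance of mouse from where it was at the start of the episode above 0.03 m).
It fails at once if the sharpener is moved more than 3 cm (distance of sharpener from where it was at the start of the episode above 0.03 m).
It fails at once if the pencil grip is moved more than 3 cm (distance of pencil_grip from where it was at the start of the episode above 0.03 m).
Of board_1, board_2, board_3, board_4 only 3 to 4 are there at a start; the rules pass over those that are not, and their reading is None.
At some moment in a run one of board_1, board_2, board_3, board_4 may be knocked a few centimetres aside while the robot is not near it.
Once in a run the grip may slacken for a moment while it holds something.
It also fails if it takes over 210 s, if anything falls off the work surface, if the arm or the gripper's body presses on something with over 40 N, if the wrist force passes 120 N, or if a joint passes its speed limit or range.

ROBOT

A 6-joint arm with a two-finger parallel gripper is mounted at the origin on the work surface. World frame = base frame: x ahead of the robot, y to its left, z up, the work surface at z = 0. Lengths are in m, angles in rad, forces in N, time in s.
With the tool pointing down it reaches from about 0.275 to 0.725 m from the base axis. Payload 15.9 kg.
Tool frame: the origin (TCP) lies midway between the tips of the shut fingers; the grasp point (between the pads) lies 19 mm behind it; z points along the fingers, y is the line along which they close (so a half turn about z gives the same grasp; the last joint's range is limited). The gripper opens to 85 mm and grips with 20 to 120 N. Pads are 22 mm wide; open, the fingers measure 114 mm over their backs; the gripper's body (76 mm by 85 mm) begins 54 mm behind the grasp point. The pads swing forward as they close: fully open they stand 13 mm farther back than shut.
Start: joints at [1.224, 0.213, -0.034, 1.323, 0, 1.571], TCP at [0.17, 0.47, 0.231] pointing down, gripper open.
Joint ranges: [-2.98, 2.98], [-0.74, 1.72], [-1.14, 1.35], [-2.1, 2.04], [-1.57, 1.44], [-3.14, 3.14]. Speed limits (rad/s): [1.89, 1.89, 2.39, 2.57, 3.14, 3.14].

INTERFACE

Orientations are given as a 3x3 rotation matrix whose columns are the frame's x, y, z axes.
In Python, from workcell import get_state, read_camera, hand_in, find_in gives the robot as it stands. The module is installed in compiled form; this text tells all that it offers.
- The arm moves only by the tool play_rows, never from a script. Its arguments are lists of equal length, an entry for each row: "delta_pos": the shift along the tool's x, y, z in cm, a list of three; "twist": the turn about the tool's z in degrees. A call has 1 to 8 rows; each row shifts and turns the commanded pose from where the row before left it, along the tool's axes as they then stand; what a row does not reach is not made up. A row lasts 1/8 s, in which the tool goes at most 62.5 mm and 10.7 degrees, less where a joint would pass 70% of its speed; a pose out of reach is approached as far as the arm can. A call is refused whole if a number of a shift passes 6.25 or a number of a turn 10.7, either way. A call with a gripper value outside its range is refused whole. "gripper" is the finger opening in cm, from 0 to 8.54, set as the call begins (left out, the last holds). The fingers move at their own pace and stop on an object; "squeeze" is the grip in N (left out, the last holds). Time passes only in rows, so rows that do not move let the fingers close. It gives the time, the measured TCP pose, the force, the opening and the grip force at its end, in the units of the state.
- get_state(): the state, without advancing time (a new reading comes with each control period).
- read_camera(name): name is "side" or "top"; returns a dict with "pixels" (384x512x3 uint8, blue, green, red), "depth" (384x512 float32, m along the optical axis (not along the pixel's ray), 0 where there is no reading), "fx", "fy", "cx", "cy" (pixels), "camera_from_world" (4x4, takes a point from world to camera coordinates). Camera axes: x right, y up, looking along -z (the intrinsics and any distortion apply to the point x, -y, -z); pixel columns grow to the right and rows downward; lengths in m; the calibration is good to about 2 mm. A picture is of the moment at which its call begins.
- hand_in(): hands the job in; it is judged then, once.
Trained networks look in a picture, given as the dict that the camera call returned (one of the last four; its "shot" number tells which), for a name from the list of things; names that differ only in an ending like _2 or _b are one class to them, and where a whole thing is asked for, a point or a joint stands for the part that bears it (a point fixed in the world has none). Each returns a list of dicts, best first, with "conf" (0 to 1); they miss things now and then, are a little off and sometimes report something else, mostly with a low value. They report only what shows in the picture. A call takes as long as a camera call. They do not tell look-alikes from the thing itself.
- find_in(query, picture): "location" ([x, y, z] in m, in world coordinates, good to about 4 mm: the middle of the surface that is visible of it).
The state is a dict: "time_s": time; "joint_positions": joint angles; "dq": joint speeds; "joint_efforts": joint torques, N m; "eef_pos": TCP position; "eef_rot": TCP orientation; "wrist_force": force on the tool from outside, world axes, zero at the start; "torque": the same for the moment, N m; "opening": finger opening in m; "finger_force": force on a finger pad.
Only numpy, scipy, OpenCV 4.12 (cv2) and the standard library are available. Lean on these libraries where they do the work, as an engineer would, in place of code of your own. Each camera call takes 0.05 s, during which the arm holds its last target. There are 200 camera calls.

## Working session

There is one attempt and no reset: what is moved stays moved. The work goes in short steps, Python scripts to look and compute and a tool call to move; the robot and the scene stay as the last step left them, time stands still between calls to the robot, and variables do not carry over. Pictures are saved under pics/ and viewed, at most 14 in all, crops included, and the job is handed in when it is done.

Besides the shell and the picture viewer there is one more tool, called in YAML: its name, and indented under it one key for each argument. play_rows: Moves the arm, as the interface text tells. Its arguments: {"type":"object","properties":{"delta_pos":{"type":"array"},"twist":{"type":"array"},"gripper":{"type":"number"},"squeeze":{"type":"number"}},"required":["delta_pos","twist"]}

```bash
mkdir -p pics; ls; cat > h.py <<'E'
import numpy as np, cv2
from workcell import get_state, read_camera, hand_in, find_in
def world(p,u,v,d=None):
    d=p["depth"][int(round(v)),int(round(u))] if d is None else d
    c=np.array([(u-p["cx"])/p["fx"]*d,-(v-p["cy"])/p["fy"]*d,-d,1])
    return (np.linalg.inv(p["camera_from_world"])@c)[:3]
def cloud(p):
    d=p["depth"];v,u=np.mgrid[:d.shape[0],:d.shape[1]]
    c=np.stack([(u-p["cx"])/p["fx"]*d,-(v-p["cy"])/p["fy"]*d,-d,np.ones_like(d)],-1)
    return (c@np.linalg.inv(p["camera_from_world"]).T)[...,:3]
def proj(p,w):
    c=p["camera_from_world"]@np.append(w,1);return np.array([p["cx"]+p["fx"]*c[0]/-c[2],p["cy"]+p["fy"]*-c[1]/-c[2]])
E
python3 - <<'E'
from h import *
for n in ("top","side"):
    p=read_camera(n);np.savez(f"{n}0.npz",**{k:p[k] for k in("pixels","depth","fx","fy","cx","cy","camera_from_world")})
    cv2.imwrite(f"pics/{n}0.png",p["pixels"])
    print(n,p["fx"],p["cx"],p["cy"],p["camera_from_world"].round(3).tolist(),[k for k in p])
    for q in("board_1","jig","stop","stop_face","stop_grip","clamp_knob","clamp_knob_grip","pin_a","pin_b","mouse","sharpener","pencil_grip"):
        try: r=find_in(q,p)
        except Exception as e: print(q,e);continue
        for x in r: print(q,round(x["conf"],2),np.round(x["location"],3),proj(p,x["location"]).round())
s=get_state();print(s)
E
```

```text
pics
top 499.8701713280386 253.5124288721285 199.20677727160555 [[-0.016, -1.0, 0.006, 0.002], [0.995, -0.015, 0.098, -0.478], [-0.098, 0.008, 0.995, -1.181], [0.0, 0.0, 0.0, 1.0]] ['pixels', 'depth', 'fx', 'fy', 'cx', 'cy', 'camera_from_world', 'shot']
board_1 0.93 [0.596 0.203 0.004] [168. 153.]
board_1 0.87 [0.446 0.064 0.005] [225. 213.]
board_1 0.83 [ 0.431 -0.073  0.012] [282. 218.]
board_1 0.74 [0.446 0.218 0.008] [162. 214.]
board_1 0.72 [ 0.444 -0.211  0.008] [338. 212.]
board_1 0.59 [0.323 0.278 0.006] [137. 266.]
jig 0.84 [ 0.571 -0.06   0.019] [276. 161.]
stop 0.84 [ 0.57  -0.069  0.041] [279. 160.]
stop_face 0.77 [ 0.57  -0.062  0.041] [277. 160.]
stop_face 0.67 [0.448 0.065 0.006] [225. 213.]
stop_grip 0.65 [ 0.571 -0.06   0.036] [276. 160.]
clamp_knob 0.73 [ 0.573 -0.098  0.058] [292. 157.]
clamp_knob_grip 0.71 [ 0.569 -0.09   0.061] [289. 158.]
pin_a 0.86 [ 0.57  -0.055  0.02 ] [273. 161.]
pin_b 0.86 [ 0.57  -0.055  0.02 ] [273. 161.]
sharpener 0.49 [0.466 0.36  0.012] [103. 207.]
pencil_grip 0.26 [ 0.569 -0.06   0.038] [276. 160.]
side 404.89230376968516 256.23368538
[... 1293 characters left out ...]
0,
        6.74361372e-06,  1.57078897e+00]), 'dq': array([ 0.00217565, -0.00046974, -0.000601  , -0.00142216, -0.00104277,
        0.00078689]), 'joint_efforts': array([-2.12933715e-03, -6.85963655e+01,  4.87317431e+01,  1.78810780e-03,
       -2.38510711e-04, -4.74558163e-06]), 'eef_pos': array([0.16994467, 0.47021117, 0.23131215]), 'eef_rot': array([[-9.40461512e-01,  3.39900197e-01, -7.63996870e-06],
       [ 3.39900197e-01,  9.40461512e-01, -1.29877741e-06],
       [ 6.74364182e-06, -3.81827703e-06, -1.00000000e+00]]), 'wrist_force': array([0.8762501 , 0.49985768, 0.29228127]), 'torque': array([-0.01477661,  0.01982002,  0.04575108]), 'finger_force': 0.0, 'opening': 0.08575331424673123}
```

View pictures.

```bash
python3 - <<'E'
import cv2
a=cv2.imread("pics/top0.png")
cv2.imwrite("pics/topc.png",cv2.resize(a[90:310,80:400],None,fx=2.5,fy=2.5,interpolation=cv2.INTER_CUBIC))
E
```

```text
(no output)
```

View pics/topc.png

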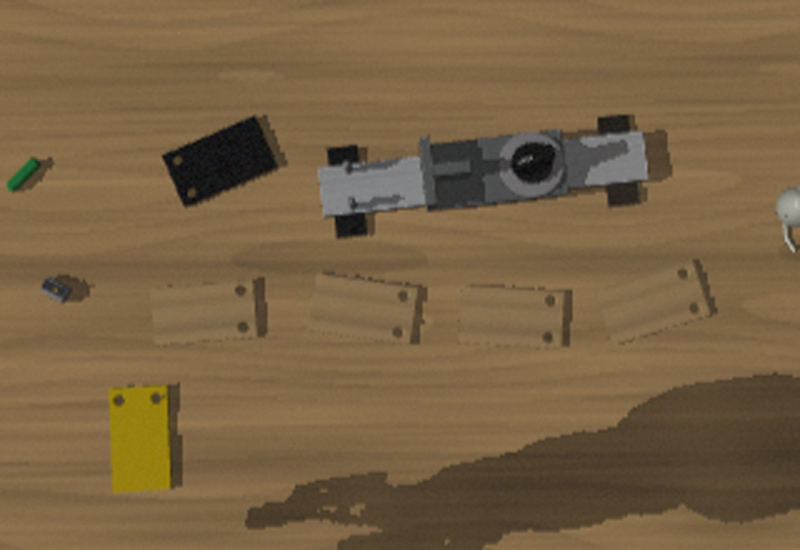

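View pics/side0.png

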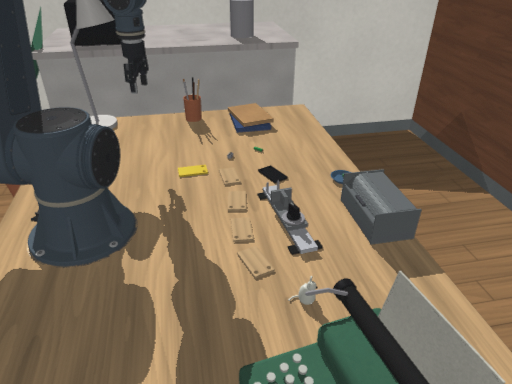

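Top crop (x2.5, offset 80,90): four wood boards at crop (205,312), (365,307), (515,315), (660,302), all with holes at their right (−y) ends. The look-alikes are the black one at (220,160) and the yellow one at (140,438), both to be left alone. Only plain plywood fits the description, so I take the four wood ones. The jig pins are at crop (350,160)/(352,203), the knob at (530,160), and the crop already serves as the enlarged confirmation. The side view shows the same row of four boards in front of the jig.

```bash
cat >> h.py <<'E'
def load(n):
    z=np.load(n);return {k:z[k] if z[k].ndim else float(z[k]) for k in z.files}
def blobs(p,zlo,zhi,box,amin=20):
    """minAreaRect (in world xy) of blobs with heights in range, box=(x0,x1,y0,y1)"""
    w=cloud(p);m=(w[...,2]>zlo)&(w[...,2]<zhi)&(w[...,0]>box[0])&(w[...,0]<box[1])&(w[...,1]>box[2])&(w[...,1]<box[3])&(p["depth"]>0)
    n,l,st,_=cv2.connectedComponentsWithStats(m.astype(np.uint8))
    out=[]
    for i in range(1,n):
        if st[i,4]<amin: continue
        q=w[l==i]; out.append((len(q),q.mean(0).round(4),cv2.minAreaRect((q[:,:2]*1000).astype(np.float32)),q[:,2].std().round(4)))
    return out
E
python3 - <<'E'
from h import *
for n in("top0.npz","side0.npz"):
    p=load(n);w=cloud(p)
    d=w[200:260,100:140,2] if n[0]=="t" else w[210:230,170:190,2]
    print(n,"desk z",d.mean(),d.std())
    print("boards");[print(b) for b in blobs(p,.0035,.012,(.36,.52,-.3,.3),40)]
    print("rail");[print(b) for b in blobs(p,.015,.025,(.5,.65,-.25,.1),40)]
    print("pins");[print(b) for b in blobs(p,.03,.06,(.5,.63,-.02,.1),2)]
    print("fence");[print(b) for b in blobs(p,.06,.074,(.5,.63,-.16,-.0),3)]
    print("knob");[print(b) for b in blobs(p,.074,.09,(.5,.63,-.2,-.0),3)]
E
```

```text
top0.npz desk z 0.00407013813343557 0.06109859196597034
boards
(838, array([ 0.4478, -0.2159,  0.0072]), ((449.1011962890625, -216.4981231689453), (63.1868896484375, 104.42052459716797), 17.410362243652344), np.float64(0.002))
(856, array([0.4466, 0.0669, 0.0071]), ((448.1531982421875, 66.83374786376953), (104.8336410522461, 61.58089065551758), 79.36904907226562), np.float64(0.002))
(857, array([0.4446, 0.2214, 0.0073]), ((442.8443603515625, 221.83018493652344), (64.09346008300781, 108.94984436035156), 6.463418960571289), np.float64(0.002))
(853, array([ 0.4364, -0.0787,  0.0072]), ((439.10601806640625, -81.28764343261719), (107.5372543334961, 68.1228256225586), 83.9195556640625), np.float64(0.0019))
(92, array([0.3674, 0.2771, 0.0072]), ((367.6397705078125, 276.6050109863281), (45.01011657714844, 14.452452659606934), 89.08909606933594), np.float64(0.0017))
rail
(620, array([ 0.5872, -0.174 ,  0.0199]), ((587.2393798828125, -173.599365234375), (49.67251968383789, 79.62039947509766), 5.697848320007324), np.float64(0.0021))
(722, array([0.5638, 0.053 , 0.0199]), ((564.3152465820312, 53
[... 3209 characters left out ...]
45330047607), np.float64(0.0086))
(50, array([ 0.592 , -0.0053,  0.0439]), ((590.8905639648438, -9.29271125793457), (18.279579162597656, 21.592252731323242), 15.818398475646973), np.float64(0.0093))
fence
(106, array([ 0.5661, -0.0136,  0.0663]), ((561.8555297851562, -10.67108154296875), (50.53539276123047, 53.010986328125), 60.281639099121094), np.float64(0.003))
(48, array([ 0.5755, -0.1068,  0.0672]), ((577.8073120117188, -103.56169128417969), (12.900285720825195, 34.11884689331055), 20.105072021484375), np.float64(0.004))
knob
(43, array([ 0.5772, -0.103 ,  0.0772]), ((576.8745727539062, -99.72648620605469), (13.807841300964355, 39.317657470703125), 20.0943603515625), np.float64(0.0014))
```

play_rows:
  delta_pos:
    - [-4.13,-2.84,0.45]
    - [-4.13,-2.84,0.45]
    - [-4.13,-2.84,0.45]
    - [-4.13,-2.84,0.45]
    - [-4.13,-2.84,0.45]
    - [-4.13,-2.84,0.45]
    - [-4.13,-2.84,0.45]
  twist: [0,0,0,0,0,0,0]
  gripper: 5

```text
time_s: 2.17
eef_pos: [0.3751, 0.1836, 0.1999]
eef_rot: [[-0.94, 0.34, 0.001], [0.34, 0.94, 0.0], [-0.0, 0.0, -1.0]]
wrist_force: [0.6, 1.1, 0.1]
opening: 0.05
finger_force: 0.0
```

play_rows:
  delta_pos:
    - [-4.13,-2.84,0.45]
    - [-4.13,-2.84,0.45]
    - [-4.13,-2.84,0.45]
    - [-4.13,-2.84,0.45]
    - [-4.13,-2.84,0.45]
    - [-4.13,-2.84,0.45]
    - [-4.13,-2.84,0.45]
  twist: [0,0,0,0,0,0,0]

```text
time_s: 3.05
eef_pos: [0.5794, -0.1018, 0.1681]
eef_rot: [[-0.94, 0.34, 0.0], [0.34, 0.94, 0.0], [-0.0, 0.0, -1.0]]
wrist_force: [1.0, 0.3, -0.2]
opening: 0.0498
finger_force: 0.0
```

play_rows:
  delta_pos:
    - [0,0,0]
    - [0,0,0]
    - [0,0,0]
    - [0,0,0]
    - [0,0,0]
    - [0,0,0]
  twist: [9.92,9.92,9.92,9.92,9.92,0]

```text
time_s: 3.8
eef_pos: [0.5786, -0.1002, 0.1683]
eef_rot: [[-0.352, 0.936, -0.0], [0.936, 0.352, 0.0], [0.0, -0.0, -1.0]]
wrist_force: [-0.7, -0.3, -0.0]
opening: 0.0502
finger_force: 0.0
```

```bash
cat >> h.py <<'E'
def head(s=None):
    R=(s or get_state())["eef_rot"];return np.degrees(np.arctan2(R[1,1],R[0,1]))
def plan(x,y,z,h):
    """twist (deg) still to make, shift in cm in the present tool axes and in the axes after the twist"""
    s=get_state();R=s["eef_rot"];d=np.array([x,y,z])-s["eef_pos"];a=np.radians(h)
    Rn=np.array([[-np.sin(a),np.cos(a),0],[np.cos(a),np.sin(a),0],[0,0,-1]]).T
    Rn=np.column_stack([[-np.sin(a),np.cos(a),0],[np.cos(a),np.sin(a),0],[0,0,-1]])
    print("t",round(s["time_s"],2),"pos",s["eef_pos"].round(4),"head",round(head(s),2),"q6",np.degrees(s["joint_positions"][5]).round(1),"twist",round((head(s)-h+180)%360-180,2),"now",(R.T@d*100).round(2),"after",(Rn.T@d*100).round(2),"F",s["wrist_force"].round(1),"open",round(s["opening"],4))
E
python3 -c "
from h import *
plan(.5785,-.0995,.056,20.5)"
```

```text
t 3.8 pos [ 0.5786 -0.1002  0.1683] head 20.58 q6 59.6 twist 0.08 now [ 0.07  0.02 11.23] after [ 0.07  0.02 11.23] F [-0.7 -0.3 -0. ] open 0.0502
```

play_rows:
  delta_pos:
    - [0,0,3]
    - [0,0,3]
    - [0,0,3]
    - [0,0,2.2]
    - [0,0,0]
  twist: [0,0,0,0,0]

```text
time_s: 4.42
eef_pos: [0.5774, -0.1, 0.055]
eef_rot: [[-0.354, 0.935, -0.003], [0.935, 0.354, 0.001], [0.001, -0.002, -1.0]]
wrist_force: [0.6, 0.1, 0.8]
opening: 0.0497
finger_force: 0.0
```

play_rows:
  delta_pos:
    - [0,0,0]
    - [0,0,0]
    - [0,0,0]
    - [0,0,0]
    - [0,0,0]
  twist: [0,0,0,0,0]
  gripper: 0
  squeeze: 50

```text
time_s: 5.05
eef_pos: [0.5798, -0.1002, 0.0577]
eef_rot: [[-0.351, 0.936, 0.003], [0.936, 0.351, -0.0], [-0.001, 0.003, -1.0]]
wrist_force: [2.1, 1.5, 6.7]
opening: 0.0132
finger_force: 52.4
```

play_rows:
  delta_pos:
    - [0,0,0]
    - [0,0,0]
    - [0,0,0]
    - [0,0,0]
    - [0,0,0]
    - [0,0,0]
    - [0,0,0]
    - [0,0,0]
  twist: [-9,-9,-9,-9,-9,-9,-9,-9]

```text
time_s: 6.05
eef_pos: [0.5806, -0.1, 0.0577]
eef_rot: [[-0.999, -0.05, 0.004], [-0.05, 0.999, 0.0], [-0.004, 0.0, -1.0]]
wrist_force: [8.3, 3.1, 1.5]
opening: 0.013
finger_force: 51.7
```

```bash
python3 -c "
from h import *
plan(.5785,-.0995,.056,95.7);s=get_state();print(s['torque'],s['finger_force'])"
```

```text
t 6.05 pos [ 0.5806 -0.1     0.0577] head 92.87 q6 -12.7 twist -2.83 now [0.21 0.06 0.17] after [0.2  0.07 0.17] F [8.3 3.1 1.5] open 0.013
[ 0.62104406 -1.73429346 -0.08402361] 51.68514132499695
```

play_rows:
  delta_pos:
    - [-0.04,-0.85,0]
    - [-0.04,-0.85,0]
    - [-0.04,-0.85,0]
    - [-0.04,-0.85,0]
    - [-0.04,-0.85,0]
    - [-0.04,-0.85,0]
    - [-0.04,-0.85,0]
    - [-0.04,-0.85,0]
  twist: [0,0,0,0,0,0,0,0]

```text
time_s: 7.05
eef_pos: [0.5874, -0.168, 0.0577]
eef_rot: [[-0.999, -0.045, 0.005], [-0.045, 0.999, 0.0], [-0.005, 0.0, -1.0]]
wrist_force: [13.4, 4.5, -2.1]
opening: 0.0132
finger_force: 51.4
```

play_rows:
  delta_pos:
    - [0,0,0]
    - [0,0,0]
    - [0,0,0]
  twist: [0,0,0]
  gripper: 5

```text
time_s: 7.42
eef_pos: [0.5845, -0.1679, 0.0563]
eef_rot: [[-0.999, -0.044, -0.0], [-0.044, 0.999, -0.0], [0.0, 0.0, -1.0]]
wrist_force: [0.4, 0.3, -0.2]
opening: 0.0498
finger_force: 0.0
```

play_rows:
  delta_pos:
    - [0,0,-3]
    - [0,0,-3]
    - [0,0,-4]
    - [0,0,-2]
    - [0,0,0]
  twist: [0,0,0,0,0]

```text
time_s: 8.05
eef_pos: [0.5855, -0.1681, 0.1777]
eef_rot: [[-0.999, -0.044, 0.002], [-0.044, 0.999, -0.001], [-0.002, -0.001, -1.0]]
wrist_force: [-0.3, -0.1, 0.1]
opening: 0.0499
finger_force: 0.0
```

```bash
cat >> h.py <<'E'
def snap(tag):
    o=[]
    for n in("top","side"):
        p=read_camera(n);o.append(p);np.savez(f"{n}{tag}.npz",**{k:p[k] for k in("pixels","depth","fx","fy","cx","cy","camera_from_world")})
    return o
E
python3 - <<'E'
from h import *
plan(.44,.22,.15,5.7)
for p in snap("1"):
    print("boards");[print(b[0],b[1],b[2][2]) for b in blobs(p,.0035,.012,(.36,.52,-.3,.3),100)]
    print("fence");[print(b[0],b[1],b[2][2]) for b in blobs(p,.06,.074,(.5,.63,-.2,-.0),20)]
    print("knob");[print(b[:3]) for b in blobs(p,.074,.09,(.5,.63,-.25,-.0),3)]
# board pose refinement from holes (dark) in top picture
p=load("top0.npz");g=p["pixels"].max(2).astype(float)
w=cloud(p)
for c in((.447,-.218),(.4345,-.081),(.4465,.066),(.4435,.2195)):
    u,v=proj(p,[*c,.007]);u,v=int(u),int(v);r=26
    print(c,(u,v));
cv2.imwrite("pics/holes.png",cv2.resize(p["pixels"][190:235,130:370],None,fx=3.3,fy=3.3,interpolation=cv2.INTER_NEAREST))
E
```

```text
t 8.05 pos [ 0.5855 -0.1681  0.1777] head 92.54 q6 -18.6 twist 86.84 now [12.82 39.42  2.7 ] after [ 40.07 -10.62   2.77] F [-0.3 -0.1  0.1] open 0.0499
boards
849 [0.4463 0.0664 0.0072] 83.45113372802734
879 [0.445  0.2208 0.0072] 5.268265247344971
466 [ 0.4389 -0.0552  0.0072] 83.0124282836914
fence
203 [ 0.577  -0.0787  0.0691] 5.707045078277588
knob
boards
231 [0.4422 0.216  0.0057] 4.529133319854736
307 [0.4425 0.0636 0.0059] 81.81208801269531
424 [ 0.4336 -0.082   0.006 ] 85.65227508544922
582 [ 0.4454 -0.2197  0.006 ] 15.688831329345703
fence
138 [ 0.5744 -0.0817  0.0669] 2.3466241359710693
60 [ 0.5836 -0.1759  0.0668] 83.11396026611328
knob
(59, array([ 0.5833, -0.1724,  0.077 ]), ((583.759765625, -169.9878387451172), (38.02119064331055, 16.011064529418945), 1.8530546426773071))
(0.447, -0.218) (340, 211)
(0.4345, -0.081) (284, 217)
(0.4465, 0.066) (224, 213)
(0.4435, 0.2195) (161, 215)
```

play_rows:
  delta_pos:
    - [0,0,0]
    - [0,0,0]
    - [0,0,0]
    - [0,0,0]
    - [0,0,0]
    - [0,0,0]
    - [0,0,0]
    - [0,0,0]
  twist: [-9.94,-9.94,-9.94,-9.94,-9.94,-9.94,-9.94,-9.94]
  gripper: 7.5

```text
time_s: 9.15
eef_pos: [0.5841, -0.1678, 0.1748]
eef_rot: [[-0.133, -0.991, -0.002], [-0.991, 0.133, 0.001], [-0.0, 0.002, -1.0]]
wrist_force: [-0.0, -0.1, 0.2]
opening: 0.0747
finger_force: 0.0
```

```bash
cat >> h.py <<'E'
def boards(p,box=(.36,.52,-.3,.3),zlo=.0035,zhi=.012,amin=100):
    """centre (m) and heading (deg) of the long axis by moments of the height blob"""
    w=cloud(p);m=(w[...,2]>zlo)&(w[...,2]<zhi)&(w[...,0]>box[0])&(w[...,0]<box[1])&(w[...,1]>box[2])&(w[...,1]<box[3])&(p["depth"]>0)
    n,l,st,_=cv2.connectedComponentsWithStats(m.astype(np.uint8))
    for i in range(1,n):
        if st[i,4]<amin: continue
        q=w[l==i][:,:2];c=q.mean(0);e=np.linalg.eigh(np.cov((q-c).T))[1][:,1]
        hd=np.degrees(np.arctan2(e[1],e[0]))%180;
        print("board",st[i,4],c.round(4),"long",round(hd,1))
E
python3 - <<'E'
from h import *
plan(.4486,.0813,.06,172)
boards(load("top0.npz"));boards(load("side0.npz"),zlo=.004)
E
```

```text
t 9.15 pos [ 0.5841 -0.1678  0.1748] head 172.38 q6 -98.4 twist 0.38 now [-22.89  16.71  11.52] after [-22.78  16.88  11.48] F [-0.  -0.1  0.2] open 0.0747
board 838 [ 0.4478 -0.2159] long 106.1
board 856 [0.4466 0.0669] long 80.6
board 857 [0.4446 0.2214] long 93.6
board 853 [ 0.4364 -0.0787] long 85.0
board 205 [0.4423 0.2159] long 95.0
board 290 [0.4423 0.0645] long 82.7
board 398 [ 0.4334 -0.0817] long 84.7
board 576 [ 0.4454 -0.2196] long 106.7
```

play_rows:
  delta_pos:
    - [-3.82,2.79,1.9]
    - [-3.82,2.79,1.9]
    - [-3.82,2.79,1.9]
    - [-3.82,2.79,1.9]
    - [-3.82,2.79,1.9]
    - [-3.82,2.79,1.9]
    - [0,0,0]
    - [0,0,0]
  twist: [0,0,0,0,0,0,0,0]

```text
time_s: 10.15
eef_pos: [0.4504, 0.0819, 0.0619]
eef_rot: [[-0.138, -0.99, -0.001], [-0.99, 0.138, -0.0], [0.0, 0.001, -1.0]]
wrist_force: [-0.3, 0.2, -0.4]
opening: 0.0752
finger_force: 0.0
```

play_rows:
  delta_pos:
    - [0,0,2]
    - [0,0,2]
    - [0,0,1.2]
    - [0,0,0.8]
    - [0,0,0]
  twist: [0,0,0,0,0]

```text
time_s: 10.78
eef_pos: [0.4507, 0.0819, 0.0021]
eef_rot: [[-0.139, -0.99, -0.0], [-0.99, 0.139, -0.0], [0.0, 0.0, -1.0]]
wrist_force: [-0.0, 0.2, -0.2]
opening: 0.075
finger_force: 0.0
```

```bash
python3 - <<'E'
from h import *
plan(.4486,.0813,-.004,172)
p=read_camera("side")
cv2.imwrite("pics/g1.png",cv2.resize(p["pixels"][150:240,190:310],None,fx=5,fy=5,interpolation=cv2.INTER_CUBIC))
E
```

```text
t 10.78 pos [0.4507 0.0819 0.0021] head 172.02 q6 -71.7 twist 0.02 now [0.08 0.2  0.61] after [0.08 0.2  0.61] F [-0.   0.2 -0.2] open 0.075
```

View pics/g1.png

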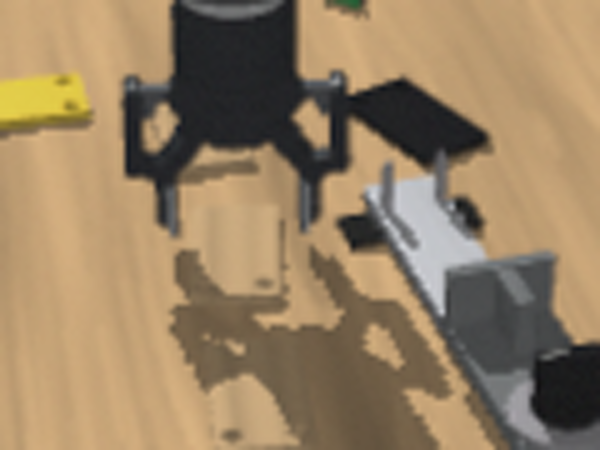

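The gripper straddles the board, with fingertips at about (170,232) and (308,225) and the board at (205–280, 205–295). I lower a little and close.

play_rows:
  delta_pos:
    - [0,0,0.3]
    - [0,0,0.3]
    - [0,0,0]
  twist: [0,0,0]

```text
time_s: 11.2
eef_pos: [0.4506, 0.0821, -0.0038]
eef_rot: [[-0.138, -0.99, -0.0], [-0.99, 0.138, -0.0], [0.0, 0.0, -1.0]]
wrist_force: [0.6, 0.3, 0.2]
opening: 0.0751
finger_force: 0.0
```

play_rows:
  delta_pos:
    - [0,0,0]
    - [0,0,0]
    - [0,0,0]
    - [0,0,0]
  twist: [0,0,0,0]
  gripper: 4
  squeeze: 40

```text
time_s: 11.7
eef_pos: [0.4508, 0.0822, -0.0033]
eef_rot: [[-0.138, -0.99, 0.0], [-0.99, 0.138, 0.0], [-0.0, -0.0, -1.0]]
wrist_force: [-2.3, -0.2, 7.2]
opening: 0.055
finger_force: 40.7
```

play_rows:
  delta_pos:
    - [0,0,-2]
    - [0,0,-3]
    - [0,0,-3]
    - [0,0,-1.6]
    - [0,0,0]
    - [0,0,0]
  twist: [0,0,0,0,0,0]

```text
time_s: 12.45
eef_pos: [0.4503, 0.082, 0.0916]
eef_rot: [[-0.138, -0.99, -0.001], [-0.99, 0.138, -0.0], [0.0, 0.001, -1.0]]
wrist_force: [-1.1, -0.3, -0.9]
opening: 0.0548
finger_force: 43.0
```

```bash
python3 - <<'E'
from h import *
o=np.array([.5620,.0750]);a=np.radians(5.7);jy=np.array([-np.sin(a),np.cos(a)])
t=o+jy*(-.085+.047-.015);print(t)
plan(*t,.092,5.7)
p=read_camera("side")
cv2.imwrite("pics/g2.png",cv2.resize(p["pixels"][150:240,190:310],None,fx=4,fy=4,interpolation=cv2.INTER_CUBIC))
E
```

```text
[0.56726395 0.02226205]
t 12.45 pos [0.4503 0.082  0.0916] head 172.05 q6 -71.7 twist 166.35 now [  4.3  -12.41  -0.05] after [-7.11 11.05 -0.04] F [-1.1 -0.3 -0.9] open 0.0548
```

View pics/g2.png

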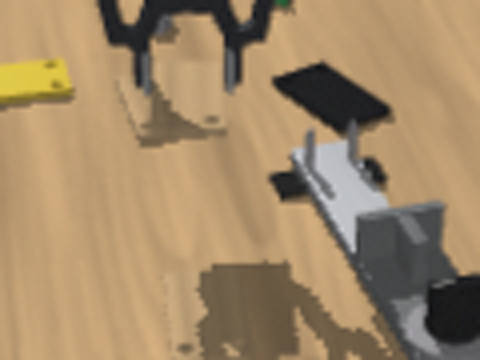

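play_rows:
  delta_pos:
    - [0,0,0]
    - [0,0,0]
    - [0,0,0]
    - [0,0,0]
    - [0,0,0]
    - [0,0,0]
    - [0,0,0]
    - [0,0,0]
  twist: [10.4,10.4,10.4,10.4,10.4,10.4,10.4,10.4]

```text
time_s: 13.5
eef_pos: [0.4501, 0.082, 0.0914]
eef_rot: [[-1.0, 0.026, -0.001], [0.026, 1.0, -0.0], [0.001, -0.0, -1.0]]
wrist_force: [-0.5, -0.8, -0.9]
opening: 0.0547
finger_force: 43.0
```

play_rows:
  delta_pos:
    - [0,0,0]
    - [0,0,0]
    - [0,0,0]
    - [0,0,0]
    - [0,0,0]
    - [0,0,0]
    - [0,0,0]
    - [0,0,0]
  twist: [10.4,10.4,10.4,10.4,10.4,10.4,10.4,10.4]

```text
time_s: 14.5
eef_pos: [0.4502, 0.082, 0.0914]
eef_rot: [[-0.093, 0.996, -0.001], [0.996, 0.093, -0.0], [-0.0, -0.001, -1.0]]
wrist_force: [0.3, -0.1, 0.4]
opening: 0.0547
finger_force: 43.0
```

play_rows:
  delta_pos:
    - [-1.78,2.76,0]
    - [-1.78,2.76,0]
    - [-1.78,2.76,0]
    - [-1.78,2.76,0]
    - [0,0,0]
    - [0,0,0]
    - [0,0,0]
  twist: [0,0,0,0,0,0,0]

```text
time_s: 15.38
eef_pos: [0.5668, 0.0225, 0.0921]
eef_rot: [[-0.099, 0.995, -0.001], [0.995, 0.099, 0.0], [0.0, -0.001, -1.0]]
wrist_force: [-0.2, 0.6, -1.3]
opening: 0.0546
finger_force: 43.0
```

```bash
python3 - <<'E'
from h import *
plan(.5673,.0223,.092,5.7)
p,q=snap("2")
a=cv2.resize(p["pixels"][140:190,210:280],None,fx=8,fy=8,interpolation=cv2.INTER_CUBIC)
cv2.imwrite("pics/g3.png",a)
b=cv2.resize(q["pixels"][160:230,240:340],None,fx=6,fy=6,interpolation=cv2.INTER_CUBIC)
cv2.imwrite("pics/g3s.png",b)
# held board top: heights 0.095..0.11
w=cloud(p);m=(w[...,2]>.096)&(w[...,2]<.108)&(w[...,0]>.5)&(w[...,0]<.64)&(w[...,1]>-.06)&(w[...,1]<.13)
v,u=np.where(m);print(m.sum(),u.min(),u.max(),v.min(),v.max(),w[m].mean(0), w[m].max(0),w[m].min(0))
E
```

```text
t 15.38 pos [0.5668 0.0225 0.0921] head 5.68 q6 86.6 twist -0.02 now [-0.03  0.05  0.01] after [-0.03  0.05  0.01] F [-0.2  0.6 -1.3] open 0.0546Traceback (most recent call last):
  File "<stdin>", line 10, in <module>
    return umr_minimum(a, axis, None, out, keepdims, initial, where)
ValueError: zero-size array to reduction operation minimum which has no identity
```

View pics/g3.png

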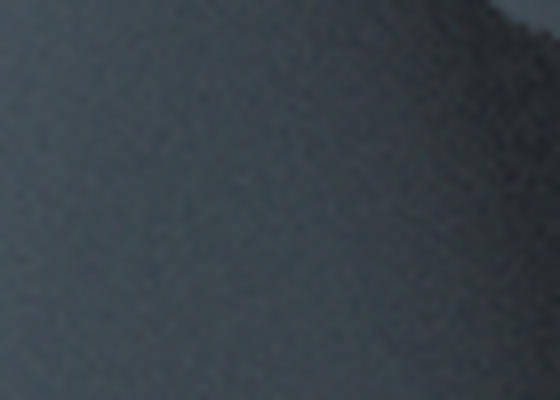

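The top view is blocked by the arm, so I use the side view.

View pics/g3s.png

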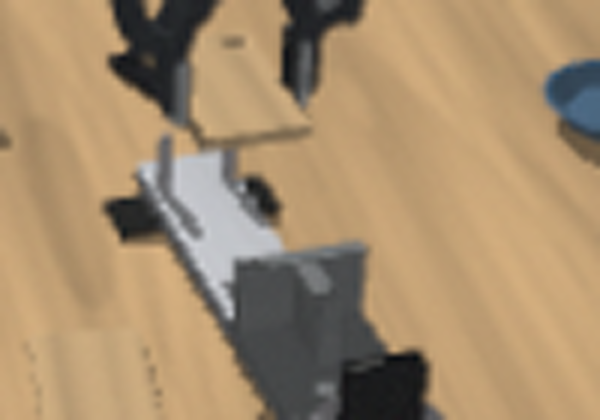

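The side crop shows the held board over the pins, plain end edge at (205,142)–(310,128), one hole at (232,41). The pins are at (165,140)/(230,150). I measure the held board and the pins in this same view.

```bash
cat >> h.py <<'E'
A=np.radians(5.7);JX=np.array([np.cos(A),np.sin(A)]);JY=np.array([-np.sin(A),np.cos(A)])
PIN=np.array([.5620,.0750])   # midpoint of pins (world, top camera)
OJ=PIN-.085*JY
def jig(w): d=w[...,:2]-OJ;return np.stack([d@JX,d@JY,w[...,2]],-1)
def unjig(x,y): return OJ+x*JX+y*JY
E
python3 - <<'E'
from h import *
q=load("side2.npz");j=jig(cloud(q));px=q["pixels"].astype(int)
wood=(px[...,2]>px[...,0]+25)
m=(abs(j[...,0])<.035)&(j[...,1]>-.02)&(j[...,1]<.12)&(j[...,2]>.085)&(j[...,2]<.112)&wood
pts=j[m];print(m.sum())
for x in np.arange(-.03,.03,.01):
    s=pts[(pts[:,0]>x)&(pts[:,0]<=x+.01)]
    if len(s): print(round(x+.005,3),len(s),"ymin",np.sort(s[:,1])[:3].round(4),"z",s[:,2].min().round(4),s[:,2].max().round(4))
print("x range",np.percentile(pts[:,0],[1,99]))
top=pts[pts[:,2]>.098]; print(np.linalg.lstsq(np.c_[top[:,:2],np.ones(len(top))],top[:,2],rcond=None)[0],len(top))
for n in("top1.npz","side2.npz","top0.npz","side0.npz"):
    p=load(n);jj=jig(cloud(p))
    m=(jj[...,2]>.03)&(jj[...,2]<.062)&(abs(jj[...,0])<.03)&(abs(jj[...,1]-.085)<.012)
    for s in(-1,1):
        k=jj[m&(jj[...,0]*s>0)];print(n,s,len(k),k.mean(0).round(4),k[k[:,2]>.048].mean(0).round(4))
E
```

```text
300
-0.025 26 ymin [-0.0014 -0.0011 -0.0011] z 0.0977 0.104
-0.015 42 ymin [-0.0042 -0.0032 -0.0024] z 0.0958 0.1052
-0.005 57 ymin [-0.0032 -0.0025 -0.0023] z 0.0949 0.104
0.005 62 ymin [-0.0045 -0.0026 -0.0005] z 0.095 0.1036
0.015 63 ymin [-0.0035 -0.0017 -0.0015] z 0.094 0.1047
0.025 39 ymin [-0.0033 -0.0018 -0.0002] z 0.0963 0.1046
x range [-0.03054035  0.02594663]
[-0.00812514  0.00113194  0.10129665] 276
top1.npz -1 13 [-0.0187  0.0848  0.0467] [-0.0177  0.085   0.052 ]
top1.npz 1 15 [0.0175 0.0847 0.0489] [0.0183 0.0853 0.0532]
side2.npz -1 22 [-0.0213  0.083   0.0408] [-0.0206  0.0839  0.0499]
side2.npz 1 7 [0.0144 0.0815 0.0357] [nan nan nan]
top0.npz -1 13 [-0.0189  0.0848  0.0478] [-0.0182  0.0847  0.0522]
top0.npz 1 14 [0.0176 0.0848 0.0501] [0.0177 0.0855 0.0542]
side0.npz -1 21 [-0.0212  0.0827  0.0416] [-0.0217  0.0823  0.0526]
side0.npz 1 21 [0.0149 0.0827 0.0425] [0.0158 0.0839 0.0509]<stdin>:15: RuntimeWarning: Mean of empty slice.
  ret = um.true_divide(
```

play_rows:
  delta_pos:
    - [-0.05,0.05,1.5]
    - [0,0,1.5]
    - [0,0,0.7]
    - [0,0,0]
    - [0,0,0]
  twist: [0,0,0,0,0]

```text
time_s: 16.1
eef_pos: [0.5683, 0.0217, 0.0556]
eef_rot: [[-0.098, 0.995, 0.0], [0.995, 0.098, 0.0], [-0.0, 0.0, -1.0]]
wrist_force: [1.2, 0.4, -0.2]
opening: 0.0542
finger_force: 43.1
```

play_rows:
  delta_pos:
    - [0,0,0.2]
    - [0,0,0.2]
    - [0,0,0.2]
    - [0,0,0]
  twist: [0,0,0,0]

```text
time_s: 16.6
eef_pos: [0.568, 0.0217, 0.0492]
eef_rot: [[-0.098, 0.995, -0.0], [0.995, 0.098, -0.0], [-0.0, -0.0, -1.0]]
wrist_force: [-1.1, 0.1, 0.3]
opening: 0.0543
finger_force: 43.1
```

```bash
python3 -c "
from h import *
plan(.5673,.0223,.0165,5.7);print(get_state()['torque'])
p=read_camera('side')
cv2.imwrite('pics/g4.png',cv2.resize(p['pixels'][160:230,240:340],None,fx=5,fy=5,interpolation=cv2.INTER_CUBIC))"
```

```text
t 16.6 pos [0.568  0.0217 0.0492] head 5.65 q6 86.5 twist -0.05 now [ 0.07 -0.06  3.27] after [ 0.07 -0.06  3.27] F [-1.1  0.1  0.3] open 0.0543
[-0.0554328   0.13180905  0.03906174]
```

play_rows:
  delta_pos:
    - [0,0,0.2]
    - [0,0,0.2]
    - [0,0,0.2]
    - [0,0,0.2]
    - [0,0,0]
  twist: [0,0,0,0,0]

```text
time_s: 17.27
eef_pos: [0.5674, 0.0213, 0.0408]
eef_rot: [[-0.098, 0.995, -0.001], [0.995, 0.098, -0.001], [-0.001, -0.001, -1.0]]
wrist_force: [-4.1, -4.3, 2.1]
opening: 0.0548
finger_force: 43.3
```

```bash
python3 -c "
from h import *
plan(.5673,.0223,.0165,5.7);print(get_state()['torque'])"
```

```text
t 17.27 pos [0.5674 0.0213 0.0408] head 5.65 q6 86.5 twist -0.05 now [0.11 0.01 2.43] after [0.11 0.   2.43] F [-4.1 -4.3  2.1] open 0.0548
[-0.75782676  0.99406654  0.29196737]
```

play_rows:
  delta_pos:
    - [-0.05,-0.06,0.1]
    - [0,0,0.3]
    - [0,0,0.3]
    - [0,0,0.3]
    - [0,0,0.3]
    - [0,0,0.3]
    - [0,0,0]
  twist: [0,0,0,0,0,0,0]

```text
time_s: 18.15
eef_pos: [0.5674, 0.0211, 0.025]
eef_rot: [[-0.098, 0.995, -0.0], [0.995, 0.098, -0.0], [-0.0, -0.0, -1.0]]
wrist_force: [-3.6, -2.7, 1.6]
opening: 0.0547
finger_force: 43.1
```

```bash
python3 -c "
from h import *
plan(.5673,.0223,.0165,5.7);print(get_state()['torque'])"
```

```text
t 18.15 pos [0.5674 0.0211 0.025 ] head 5.65 q6 86.5 twist -0.05 now [0.12 0.   0.85] after [0.12 0.   0.85] F [-3.6 -2.7  1.6] open 0.0547
[-0.55879334  0.74678104  0.23419142]
```

play_rows:
  delta_pos:
    - [-0.03,-0.03,0.3]
    - [0,0,0.3]
    - [0,0,0.2]
    - [0,0,0.2]
    - [0,0,0]
  twist: [0,0,0,0,0]

```text
time_s: 18.77
eef_pos: [0.5676, 0.0209, 0.0163]
eef_rot: [[-0.098, 0.995, 0.001], [0.995, 0.098, 0.0], [0.0, 0.001, -1.0]]
wrist_force: [-8.6, -1.0, 19.7]
opening: 0.0545
finger_force: 45.7
```

play_rows:
  delta_pos:
    - [0,0,0]
    - [0,0,0]
    - [0,0,0]
    - [0,0,0]
  twist: [0,0,0,0]
  gripper: 7.5

```text
time_s: 19.27
eef_pos: [0.5673, 0.0208, 0.0152]
eef_rot: [[-0.098, 0.995, -0.0], [0.995, 0.098, 0.0], [0.0, -0.0, -1.0]]
wrist_force: [-0.2, 0.8, 0.3]
opening: 0.0749
finger_force: 0.0
```

play_rows:
  delta_pos:
    - [0,0,-1]
    - [0,0,-3]
    - [0,0,-4]
    - [0,-3,-2]
    - [0,-5,0]
    - [0,-5,0]
  twist: [0,0,0,0,0,0]

```text
time_s: 20.02
eef_pos: [0.4368, 0.0079, 0.116]
eef_rot: [[-0.098, 0.995, 0.001], [0.995, 0.098, 0.0], [-0.0, 0.001, -1.0]]
wrist_force: [-0.4, -0.4, 0.0]
opening: 0.0749
finger_force: 0.0
```

```bash
cat >> h.py <<'E'
def stack(p):
    j=jig(cloud(p));m=(abs(j[...,0])<.03)&(j[...,1]>-.005)&(j[...,1]<.1)&(j[...,2]>.022)&(j[...,2]<.07)&(p["depth"]>0)
    t=j[m];k=t[(abs(t[:,1]-.085)>.01)]
    if len(k)<40: print("stack hidden",len(k));return
    c=np.linalg.lstsq(np.c_[k[:,:2],np.ones(len(k))],k[:,2],rcond=None)[0]
    print("stack n",len(k),"z med",np.median(k[:,2]).round(4),"slopes",c[:2].round(3),"x",np.percentile(k[:,0],[1,99]).round(4),"y",np.percentile(t[:,1],[.5,99.5]).round(4))
E
python3 - <<'E'
from h import *
P,Q=snap("3")
for p in(P,Q): stack(p);boards(p)
plan(.4364+.001,-.0787+.015,.06,175)
E
```

```text
stack hidden 0
board 851 [ 0.4476 -0.2163] long 106.6
board 863 [0.4454 0.2214] long 93.7
stack n 254 z med 0.0258 slopes [ 0.006 -0.002] x [-0.0298  0.0258] y [-0.0038  0.0963]
board 205 [0.4438 0.2135] long 90.1
board 406 [ 0.4756 -0.0771] long 86.8
board 588 [ 0.4456 -0.2202] long 106.0
t 20.12 pos [0.4334 0.0077 0.1156] head 5.64 q6 85.4 twist -169.36 now [-7.15 -0.29  5.56] after [ 7.08 -1.03  5.56] F [0.5 0.4 0.4] open 0.0753
```

play_rows:
  delta_pos:
    - [4.52,0.65,1.2]
    - [4.52,0.65,1.2]
    - [4.52,0.65,1.2]
    - [4.52,0.65,1.2]
    - [4.52,0.65,1.2]
    - [0,0,0]
    - [0,0,0]
    - [0,0,0]
  twist: [0,0,0,0,0,-10.5,-10.5,-10.5]

```text
time_s: 21.12
eef_pos: [0.4485, 0.2366, 0.0559]
eef_rot: [[-0.609, 0.793, 0.001], [0.793, 0.609, 0.0], [-0.0, 0.001, -1.0]]
wrist_force: [0.2, -0.5, -0.0]
opening: 0.0751
finger_force: 0.0
```

play_rows:
  delta_pos:
    - [0,0,0]
    - [0,0,0]
    - [0,0,0]
    - [0,0,0]
    - [0,0,0]
    - [0,0,0]
    - [0,0,0]
    - [0,0,0]
  twist: [-10.5,-10.5,-10.5,-10.5,-10.5,-10.5,-10.5,-10.5]

```text
time_s: 22.12
eef_pos: [0.4486, 0.2364, 0.0559]
eef_rot: [[-0.853, -0.522, 0.001], [-0.522, 0.853, 0.0], [-0.001, -0.0, -1.0]]
wrist_force: [-0.4, -0.2, -0.3]
opening: 0.0752
finger_force: 0.0
```

play_rows:
  delta_pos:
    - [0,0,0]
    - [0,0,0]
    - [0,0,0]
    - [0,0,0]
    - [0,0,0]
    - [0,0,0]
    - [0,0,0]
    - [0,0,0]
  twist: [-10.5,-10.5,-10.5,-10.5,-10.5,-10.5,0,0]

```text
time_s: 23.12
eef_pos: [0.4483, 0.2363, 0.0556]
eef_rot: [[0.068, -0.998, 0.0], [-0.998, -0.068, 0.0], [-0.0, -0.0, -1.0]]
wrist_force: [0.1, 0.5, 0.8]
opening: 0.075
finger_force: 0.0
```

```bash
python3 - <<'E'
from h import *
plan(.4438,.236,-.004,184.5)
P,Q=snap("4")
for p in(P,Q): stack(p);boards(p,box=(.36,.53,-.3,.3))
E
```

```text
t 23.12 pos [0.4483 0.2363 0.0556] head -176.1 q6 -66.1 twist -0.6 now [-0.    0.45  5.96] after [-0.01  0.45  5.96] F [0.1 0.5 0.8] open 0.075
stack n 752 z med 0.027 slopes [-0.003 -0.002] x [-0.0268  0.0283] y [-0.0024  0.097 ]
board 838 [ 0.4783 -0.073 ] long 85.2
board 841 [ 0.4475 -0.2166] long 106.7
board 548 [0.4455 0.2025] long 97.1
stack n 254 z med 0.0256 slopes [0.002 0.004] x [-0.0297  0.0264] y [-0.0028  0.0972]
board 231 [0.4423 0.2168] long 94.4
board 404 [ 0.4756 -0.0773] long 86.3
board 587 [ 0.4458 -0.2201] long 105.8
```

play_rows:
  delta_pos:
    - [0,0.4,2]
    - [0,0,2]
    - [0,0,1.3]
    - [0,0,0.6]
    - [0,0,0]
  twist: [0,0,0,0,0]

```text
time_s: 23.85
eef_pos: [0.444, 0.2358, -0.0037]
eef_rot: [[0.072, -0.997, -0.0], [-0.997, -0.072, -0.0], [0.0, 0.0, -1.0]]
wrist_force: [-0.4, -0.5, -0.8]
opening: 0.0752
finger_force: 0.0
```

play_rows:
  delta_pos:
    - [0,0,0]
    - [0,0,0]
    - [0,0,0]
    - [0,0,0]
  twist: [0,0,0,0]
  gripper: 4

```text
time_s: 24.35
eef_pos: [0.4444, 0.236, -0.0029]
eef_rot: [[0.072, -0.997, 0.001], [-0.997, -0.072, 0.001], [-0.0, -0.001, -1.0]]
wrist_force: [-1.7, 0.1, 7.1]
opening: 0.0547
finger_force: 41.1
```

play_rows:
  delta_pos:
    - [0,0,-2]
    - [0,0,-3]
    - [0,0,-3]
    - [0,0,-1.6]
    - [0,0,0]
  twist: [0,0,0,0,0]

```text
time_s: 24.98
eef_pos: [0.4449, 0.2363, 0.0936]
eef_rot: [[0.072, -0.997, 0.002], [-0.997, -0.072, 0.001], [-0.001, -0.003, -1.0]]
wrist_force: [-0.4, 0.0, -1.0]
opening: 0.0544
finger_force: 43.2
```

play_rows:
  delta_pos:
    - [0,0,0]
    - [0,0,0]
    - [0,0,0]
    - [0,0,0]
    - [0,0,0]
    - [0,0,0]
    - [0,0,0]
    - [0,0,0]
  twist: [10.5,10.5,10.5,10.5,10.5,10.5,10.5,10.5]

```text
time_s: 25.98
eef_pos: [0.4436, 0.2356, 0.0914]
eef_rot: [[-0.985, -0.17, -0.001], [-0.17, 0.985, -0.001], [0.001, -0.0, -1.0]]
wrist_force: [-0.4, 0.1, -0.5]
opening: 0.0545
finger_force: 43.2
```

play_rows:
  delta_pos:
    - [0,0,0]
    - [0,0,0]
    - [0,0,0]
    - [0,0,0]
    - [0,0,0]
    - [0,0,0]
    - [0,0,0]
    - [0,0,0]
  twist: [10.5,10.5,10.5,10.5,10.5,10.5,10.5,10.5]

```text
time_s: 26.98
eef_pos: [0.4436, 0.2356, 0.0914]
eef_rot: [[-0.272, 0.962, -0.001], [0.962, 0.272, -0.001], [-0.0, -0.001, -1.0]]
wrist_force: [-0.2, 0.2, -1.0]
opening: 0.0547
finger_force: 43.2
```

```bash
python3 - <<'E'
from h import *
plan(*unjig(0,.032),.092,5.7)
E
```

```text
t 26.98 pos [0.4436 0.2356 0.0914] head 15.8 q6 102.2 twist 10.1 now [-23.89   6.09  -0.06] after [-22.45  10.18  -0.06] F [-0.2  0.2 -1. ] open 0.0547
```

play_rows:
  delta_pos:
    - [0,0,0]
    - [-4.49,2.04,0]
    - [-4.49,2.04,0]
    - [-4.49,2.04,0]
    - [-4.49,2.04,0]
    - [-4.49,2.04,0]
    - [0,0,0]
    - [0,0,0]
  twist: [10.1,0,0,0,0,0,0,0]

```text
time_s: 27.98
eef_pos: [0.5685, 0.0235, 0.0915]
eef_rot: [[-0.105, 0.994, -0.001], [0.994, 0.105, 0.0], [0.0, -0.001, -1.0]]
wrist_force: [-0.0, 0.9, -0.5]
opening: 0.0547
finger_force: 43.2
```

```bash
cat >> h.py <<'E'
def held():
    """plain end of the held board in the side view, jig axes (board 1, which fitted, gave about ymin -.0033 med5)"""
    q=read_camera("side");z=get_state()["eef_pos"][2];j=jig(cloud(q));px=q["pixels"].astype(int)
    m=(abs(j[...,0])<.035)&(j[...,1]>-.03)&(j[...,1]<.12)&(j[...,2]>z-.005)&(j[...,2]<z+.02)&(px[...,2]>px[...,0]+25)
    t=j[m];e=[np.sort(t[(t[:,0]>x)&(t[:,0]<=x+.01)][:,1])[:3].mean() for x in np.arange(-.03,.03,.01)]
    print("held n",len(t),"ymin",np.round(e,4),np.mean(e).round(4),"x",np.percentile(t[:,0],[1,99]).round(4))
E
python3 - <<'E'
from h import *
held();plan(*unjig(0,.032),.0525,5.7)
E
```

```text
held n 299 ymin [-0.0026 -0.003  -0.0011 -0.0026 -0.0027 -0.0031] -0.0025 x [-0.0288  0.0279]
t 28.02 pos [0.5684 0.024  0.0917] head 6.08 q6 86.3 twist 0.38 now [-0.16 -0.13  3.92] after [-0.16 -0.13  3.92] F [ 0.5 -0.1 -0.3] open 0.0545
```

play_rows:
  delta_pos:
    - [-0.14,-0.13,1.5]
    - [0,0,1.5]
    - [0,0,0.8]
    - [0,0,0]
    - [0,0,0.2]
    - [0,0,0.2]
    - [0,0,0.2]
    - [0,0,0]
  twist: [0.4,0,0,0,0,0,0,0]

```text
time_s: 29.02
eef_pos: [0.5679, 0.0218, 0.0482]
eef_rot: [[-0.098, 0.995, -0.0], [0.995, 0.098, 0.0], [0.0, -0.0, -1.0]]
wrist_force: [-0.6, -0.6, -0.8]
opening: 0.0546
finger_force: 43.2
```

```bash
python3 - <<'E'
from h import *
plan(*unjig(0,.032),.0235,5.7);print(get_state()["torque"])
E
```

```text
t 29.02 pos [0.5679 0.0218 0.0482] head 5.65 q6 86.5 twist -0.05 now [ 0.05 -0.06  2.47] after [ 0.05 -0.06  2.47] F [-0.6 -0.6 -0.8] open 0.0546
[ 0.01424349  0.05986157 -0.0085186 ]
```

Going well; keep lowering. The second board seats at TCP ≈ 0.0237.

play_rows:
  delta_pos:
    - [0,0,0.2]
    - [0,0,0.2]
    - [0,0,0.2]
    - [0,0,0.2]
    - [0,0,0]
  twist: [0,0,0,0,0]

```text
time_s: 29.65
eef_pos: [0.5678, 0.0219, 0.0401]
eef_rot: [[-0.099, 0.995, -0.0], [0.995, 0.099, 0.0], [0.0, -0.0, -1.0]]
wrist_force: [-1.9, 1.8, -0.1]
opening: 0.0549
finger_force: 43.2
```

play_rows:
  delta_pos:
    - [0,0,0.2]
    - [0,0,0.2]
    - [0,0,0.2]
    - [0,0,0.2]
    - [0,0,0]
  twist: [0,0,0,0,0]

```text
time_s: 30.28
eef_pos: [0.5679, 0.0218, 0.0321]
eef_rot: [[-0.098, 0.995, -0.0], [0.995, 0.098, 0.0], [0.0, -0.0, -1.0]]
wrist_force: [-2.6, 1.4, 0.1]
opening: 0.0548
finger_force: 43.2
```

```bash
python3 - <<'E'
from h import *
plan(*unjig(0,.032),.0235,5.7);print(get_state()["torque"])
E
```

```text
t 30.27 pos [0.5679 0.0218 0.0321] head 5.65 q6 86.6 twist -0.05 now [ 0.05 -0.06  0.86] after [ 0.05 -0.06  0.86] F [-2.6  1.4  0.1] open 0.0548
[0.25330584 0.63729825 0.1922892 ]
```

play_rows:
  delta_pos:
    - [0,0,0.3]
    - [0,0,0.3]
    - [0,0,0.2]
    - [0,0,0.2]
    - [0,0,0]
  twist: [0,0,0,0,0]

```text
time_s: 30.9
eef_pos: [0.568, 0.0218, 0.024]
eef_rot: [[-0.098, 0.995, 0.001], [0.995, 0.098, 0.0], [0.0, 0.001, -1.0]]
wrist_force: [-16.2, 1.5, 35.3]
opening: 0.0546
finger_force: 46.8
```

play_rows:
  delta_pos:
    - [0,0,0]
    - [0,0,0]
    - [0,0,0]
    - [0,0,0]
  twist: [0,0,0,0]
  gripper: 7.2

```text
time_s: 31.4
eef_pos: [0.568, 0.0218, 0.0222]
eef_rot: [[-0.098, 0.995, -0.0], [0.995, 0.098, -0.0], [-0.0, -0.0, -1.0]]
wrist_force: [-0.1, -0.0, -0.2]
opening: 0.0718
finger_force: 0.0
```

play_rows:
  delta_pos:
    - [0,0,-1]
    - [0,0,-3]
    - [0,0,-4]
    - [0,0,-2]
    - [-2.38,-3.19,0]
    - [-2.38,-3.19,0]
    - [-2.38,-3.19,0]
    - [0,0,0]
  twist: [0,0,0,0,0,0,0,0]

```text
time_s: 32.4
eef_pos: [0.4783, -0.06, 0.1232]
eef_rot: [[-0.096, 0.995, 0.0], [0.995, 0.096, -0.0], [-0.0, 0.0, -1.0]]
wrist_force: [0.1, -0.6, 0.3]
opening: 0.0718
finger_force: 0.0
```

play_rows:
  delta_pos:
    - [0,0,0]
    - [0,0,0]
    - [0,0,0]
    - [0,0,0]
    - [0,0,0]
    - [0,0,0]
    - [0,0,0]
    - [0,0,0]
  twist: [-10.6,-10.6,-10.6,-10.6,-10.6,-10.6,-10.6,-10.6]

```text
time_s: 33.4
eef_pos: [0.4804, -0.0583, 0.1228]
eef_rot: [[-1.0, -0.014, 0.001], [-0.014, 1.0, -0.0], [-0.001, -0.0, -1.0]]
wrist_force: [0.2, 0.4, 0.5]
opening: 0.0719
finger_force: 0.0
```

play_rows:
  delta_pos:
    - [0,0,0]
    - [0,0,0]
    - [0,0,0]
    - [0,0,0]
    - [0,0,0]
    - [0,0,0]
    - [0,0,0]
    - [0,0,0]
  twist: [-10.6,-10.6,-10.6,-10.6,-10.6,-10.6,-10.6,-10.6]

```text
time_s: 34.4
eef_pos: [0.4804, -0.0583, 0.1228]
eef_rot: [[-0.076, -0.997, 0.001], [-0.997, 0.076, 0.0], [-0.0, -0.001, -1.0]]
wrist_force: [-0.9, 0.0, -0.1]
opening: 0.0725
finger_force: 0.0
```

```bash
python3 - <<'E'
from h import *
P,Q=snap("5")
for p in(P,Q): stack(p);boards(p,box=(.36,.53,-.3,.3))
plan(.4792,-.059,-.004,175.5)
E
```

```text
stack n 555 z med 0.0338 slopes [ 0.005 -0.022] x [-0.0266  0.0289] y [0.0191 0.0978]
board 224 [ 0.4538 -0.2522] long 171.4
stack n 300 z med 0.0325 slopes [0.048 0.006] x [-0.0295  0.0265] y [-0.0042  0.0961]
board 403 [ 0.4757 -0.0775] long 84.6
board 582 [ 0.4455 -0.2199] long 106.1
t 34.5 pos [ 0.4803 -0.0584  0.1228] head 175.43 q6 -92.4 twist -0.07 now [ 0.07  0.12 12.68] after [ 0.07  0.11 12.68] F [-0.2 -0.5 -0.4] open 0.0724
```

play_rows:
  delta_pos:
    - [0.05,0.1,4]
    - [0,0,4]
    - [0,0,2.5]
    - [0,0,1.5]
    - [0,0,0.6]
    - [0,0,0]
  twist: [0,0,0,0,0,0]

```text
time_s: 35.25
eef_pos: [0.4772, -0.0589, -0.0045]
eef_rot: [[-0.087, -0.996, -0.003], [-0.996, 0.087, 0.0], [0.0, 0.003, -1.0]]
wrist_force: [-8.0, -0.4, -3.6]
opening: 0.0718
finger_force: 0.2
```

play_rows:
  delta_pos:
    - [0,0,0]
    - [0,0,0]
    - [0,0,0]
    - [0,0,0]
  twist: [0,0,0,0]
  gripper: 4

```text
time_s: 35.75
eef_pos: [0.4793, -0.059, -0.0032]
eef_rot: [[-0.084, -0.996, 0.001], [-0.996, 0.084, 0.0], [-0.0, -0.001, -1.0]]
wrist_force: [-2.5, 0.6, 5.4]
opening: 0.0545
finger_force: 42.3
```

play_rows:
  delta_pos:
    - [0,0,-2]
    - [0,0,-3]
    - [0,0,-3]
    - [0,0,-1.6]
    - [0,0,0]
  twist: [0,0,0,0,0]

```text
time_s: 36.38
eef_pos: [0.4799, -0.0592, 0.0934]
eef_rot: [[-0.084, -0.996, 0.003], [-0.996, 0.084, -0.0], [0.0, -0.003, -1.0]]
wrist_force: [-0.5, 0.2, -0.5]
opening: 0.0546
finger_force: 42.7
```

```bash
python3 - <<'E'
from h import *
plan(*unjig(0,.032),.092,5.7)
E
```

```text
t 36.38 pos [ 0.4799 -0.0592  0.0934] head 175.19 q6 -92.2 twist 169.49 now [-8.85 -8.02  0.16] after [7.24 9.5  0.14] F [-0.5  0.2 -0.5] open 0.0546
```

play_rows:
  delta_pos:
    - [0,0,0]
    - [0,0,0]
    - [0,0,0]
    - [0,0,0]
    - [0,0,0]
    - [0,0,0]
    - [0,0,0]
    - [0,0,0]
  twist: [10.6,10.6,10.6,10.6,10.6,10.6,10.6,10.6]

```text
time_s: 37.38
eef_pos: [0.4784, -0.059, 0.0913]
eef_rot: [[-1.0, -0.001, -0.001], [-0.001, 1.0, 0.0], [0.001, 0.0, -1.0]]
wrist_force: [-0.1, -0.3, -0.9]
opening: 0.0546
finger_force: 42.7
```

play_rows:
  delta_pos:
    - [0,0,0]
    - [0,0,0]
    - [0,0,0]
    - [0,0,0]
    - [0,0,0]
    - [0,0,0]
    - [0,0,0]
    - [0,0,0]
  twist: [10.6,10.6,10.6,10.6,10.6,10.6,10.6,10.6]

```text
time_s: 38.38
eef_pos: [0.4784, -0.059, 0.0913]
eef_rot: [[-0.092, 0.996, -0.001], [0.996, 0.092, 0.0], [0.0, -0.001, -1.0]]
wrist_force: [1.4, -0.4, -0.5]
opening: 0.0544
finger_force: 42.7
```

play_rows:
  delta_pos:
    - [1.81,2.37,0]
    - [1.81,2.37,0]
    - [1.81,2.37,0]
    - [1.81,2.37,0]
    - [0,0,0]
    - [0,0,0]
  twist: [0,0,0,0,0,0]

```text
time_s: 39.12
eef_pos: [0.5653, 0.0221, 0.0914]
eef_rot: [[-0.098, 0.995, -0.001], [0.995, 0.098, -0.0], [-0.0, -0.001, -1.0]]
wrist_force: [-0.6, 0.2, -0.2]
opening: 0.0547
finger_force: 42.7
```

```bash
python3 - <<'E'
from h import *
held();plan(*unjig(0,.032),.0525,5.7)
E
```

```text
held n 308 ymin [-0.004  -0.0067 -0.0047 -0.0048 -0.0052 -0.0014] -0.0045 x [-0.0319  0.0244]
t 39.17 pos [0.5652 0.0219 0.0917] head 5.62 q6 86.6 twist -0.08 now [0.02 0.21 3.92] after [0.02 0.21 3.92] F [ 0.3  0.6 -1.2] open 0.054
```

play_rows:
  delta_pos:
    - [0.02,0.24,1.5]
    - [0,0,1.5]
    - [0,0,0.8]
    - [0,0,0]
    - [0,0,0.2]
    - [0,0,0.2]
    - [0,0,0.2]
    - [0,0,0]
  twist: [0,0,0,0,0,0,0,0]

```text
time_s: 40.17
eef_pos: [0.5683, 0.0227, 0.0482]
eef_rot: [[-0.098, 0.995, -0.0], [0.995, 0.098, -0.0], [-0.0, -0.0, -1.0]]
wrist_force: [-0.2, -0.5, -0.6]
opening: 0.0548
finger_force: 42.7
```

```bash
python3 - <<'E'
from h import *
plan(*unjig(0,.032),.031,5.7);print(get_state()["torque"])
E
```

```text
t 40.17 pos [0.5683 0.0227 0.0482] head 5.65 q6 86.6 twist -0.05 now [-0.04 -0.1   1.72] after [-0.04 -0.1   1.72] F [-0.2 -0.5 -0.6] open 0.0548
[-0.01510256  0.02171483  0.00419342]
```

play_rows:
  delta_pos:
    - [-0.03,-0.04,0.2]
    - [0,0,0.2]
    - [0,0,0.2]
    - [0,0,0]
  twist: [0,0,0,0]

```text
time_s: 40.67
eef_pos: [0.5678, 0.0224, 0.0421]
eef_rot: [[-0.098, 0.995, -0.0], [0.995, 0.098, -0.0], [-0.0, -0.0, -1.0]]
wrist_force: [-0.4, -0.3, -0.3]
opening: 0.0547
finger_force: 42.7
```

```bash
python3 - <<'E'
from h import *
plan(*unjig(0,.032),.031,5.7);print(get_state()["torque"])
E
```

```text
t 40.67 pos [0.5678 0.0224 0.0421] head 5.65 q6 86.6 twist -0.05 now [-0.   -0.06  1.11] after [-0.   -0.06  1.11] F [-0.4 -0.3 -0.3] open 0.0547
[ 0.00562689  0.0166396  -0.01745439]
```

play_rows:
  delta_pos:
    - [0,0,0.3]
    - [0,0,0.3]
    - [0,0,0.2]
    - [0,0,0.2]
    - [0,0,0.1]
    - [0,0,0]
  twist: [0,0,0,0,0,0]

```text
time_s: 41.42
eef_pos: [0.5679, 0.0224, 0.0313]
eef_rot: [[-0.098, 0.995, -0.0], [0.995, 0.098, 0.0], [0.0, -0.0, -1.0]]
wrist_force: [-0.3, -0.9, -2.2]
opening: 0.0548
finger_force: 42.7
```

play_rows:
  delta_pos:
    - [0,0,0]
    - [0,0,0]
    - [0,0,0]
    - [0,0,0]
  twist: [0,0,0,0]
  gripper: 7.5

```text
time_s: 41.92
eef_pos: [0.5679, 0.0224, 0.0313]
eef_rot: [[-0.099, 0.995, 0.0], [0.995, 0.099, 0.0], [0.0, 0.0, -1.0]]
wrist_force: [-0.1, 0.1, 0.3]
opening: 0.0749
finger_force: 0.0
```

play_rows:
  delta_pos:
    - [0,0,-1]
    - [0,0,-4]
    - [0,0,-5]
    - [-4.22,-2.92,0]
    - [-4.22,-2.92,0]
    - [-4.22,-2.92,0]
    - [-4.22,-2.92,0]
    - [-4.22,-2.92,0]
  twist: [0,0,0,0,0,0,0,0]

```text
time_s: 42.92
eef_pos: [0.4426, -0.2033, 0.1322]
eef_rot: [[-0.099, 0.995, 0.001], [0.995, 0.099, -0.0], [-0.001, 0.001, -1.0]]
wrist_force: [0.4, -1.1, -0.8]
opening: 0.0748
finger_force: 0.0
```

play_rows:
  delta_pos:
    - [0,0,0]
    - [0,0,0]
    - [0,0,0]
    - [0,0,0]
    - [0,0,0]
    - [0,0,0]
    - [0,0,0]
    - [0,0,0]
  twist: [-10.6,-10.6,-10.6,-10.6,-10.6,-10.6,-10.6,-10.6]

```text
time_s: 43.92
eef_pos: [0.4435, -0.202, 0.132]
eef_rot: [[-1.0, -0.014, 0.001], [-0.014, 1.0, -0.0], [-0.001, -0.0, -1.0]]
wrist_force: [0.0, -0.1, -0.3]
opening: 0.0755
finger_force: 0.0
```

play_rows:
  delta_pos:
    - [0,0,0]
    - [0,0,0]
    - [0,0,0]
    - [0,0,0]
    - [0,0,0]
    - [0,0,0]
    - [0,0,0]
    - [0,0,0]
  twist: [-10.6,-10.6,-10.6,-10.6,-10.6,-10.6,-10.6,-10.6]

```text
time_s: 44.92
eef_pos: [0.4435, -0.202, 0.132]
eef_rot: [[-0.077, -0.997, 0.001], [-0.997, 0.077, -0.0], [0.0, -0.001, -1.0]]
wrist_force: [-0.1, 0.3, 0.1]
opening: 0.0752
finger_force: 0.0
```

play_rows:
  delta_pos:
    - [0,0,0]
    - [0,0,0]
    - [0,0,0]
  twist: [-10.6,-10.4,0]

```text
time_s: 45.3
eef_pos: [0.4436, -0.202, 0.1319]
eef_rot: [[0.279, -0.96, 0.001], [-0.96, -0.279, -0.0], [0.0, -0.0, -1.0]]
wrist_force: [0.0, 0.1, -0.1]
opening: 0.0749
finger_force: 0.0
```

```bash
python3 - <<'E'
from h import *
P,Q=snap("6")
for p in(P,Q): stack(p);boards(p,box=(.36,.53,-.3,.3))
plan(.4428,-.2021,-.004,196.3)
E
```

```text
stack n 822 z med 0.0408 slopes [0.058 0.004] x [-0.0274  0.0288] y [-0.003   0.0963]
board 397 [ 0.441  -0.1904] long 175.0
stack n 202 z med 0.039 slopes [0.043 0.069] x [-0.029   0.0269] y [-0.0046  0.0933]
board 588 [ 0.4456 -0.2197] long 106.4
t 45.4 pos [ 0.4435 -0.202   0.1317] head -164.01 q6 -130.5 twist -0.31 now [-1.000e-02  8.000e-02  1.357e+01] after [-1.000e-02  7.000e-02  1.357e+01] F [ 0.1 -0.3 -1.1] open 0.0752
```

```bash
cat >> h.py <<'E'
def tilt(p,zmin=.022):
    j=jig(cloud(p));m=(abs(j[...,0])<.025)&(j[...,1]>.003)&(j[...,1]<.072)&(j[...,2]>zmin)&(p["depth"]>0)
    k=j[m];r=[[np.median(k[(k[:,0]>a)&(k[:,0]<=a+.0125)&(k[:,1]>b)&(k[:,1]<=b+.0345)][:,2]).round(4) for a in(-.025,-.0125,0,.0125)] for b in(.003,.0375)]
    c=np.linalg.lstsq(np.c_[k[:,:2],np.ones(len(k))],k[:,2],rcond=None)[0];print("tilt",c.round(3),r)
E
python3 - <<'E'
from h import *
for n in("top4","side4","top5","side5","top6","side6"): print(n);tilt(load(n+".npz"))
p=load("side6.npz");q=load("top6.npz")
a=cv2.resize(p["pixels"][165:235,250:330],None,fx=5,fy=5,interpolation=cv2.INTER_CUBIC)
b=cv2.resize(q["pixels"][140:210,210:290],None,fx=5,fy=5,interpolation=cv2.INTER_CUBIC)
cv2.imwrite("pics/s6.png",np.hstack([a,b]))
E
```

```text
top4
tilt [ 0.003 -0.003  0.027] [[np.float64(0.027), np.float64(0.0265), np.float64(0.0273), np.float64(0.0273)], [np.float64(0.0268), np.float64(0.0266), np.float64(0.0276), np.float64(0.0269)]]
side4
tilt [0.004 0.004 0.026] [[np.float64(0.0252), np.float64(0.0259), np.float64(0.0254), np.float64(0.0253)], [np.float64(0.0257), np.float64(0.0258), np.float64(0.0257), np.float64(0.0258)]]
top5
tilt [-0.19  -0.277  0.048] [[np.float64(0.0349), np.float64(0.0337), np.float64(0.0335), np.float64(0.0336)], [np.float64(0.0342), np.float64(0.0342), np.float64(0.0335), np.float64(0.0339)]]
side5
tilt [ 0.009 -0.009  0.033] [[np.float64(0.0327), np.float64(0.0327), np.float64(0.0333), np.float64(0.033)], [np.float64(0.0326), np.float64(0.0324), np.float64(0.0322), np.float64(0.0329)]]
top6
tilt [ 0.013 -0.     0.041] [[np.float64(0.041), np.float64(0.0408), np.float64(0.0409), np.float64(0.0414)], [np.float64(0.0405), np.float64(0.0409), np.float64(0.0411), np.float64(0.0409)]]
side6
tilt [-0.011 -0.     0.04 ] [[np.float64(0.0403), np.float64(0.0399), np.float64(0.0395), np.float64(0.0394)], [np.float64(0.0397), np.float64(nan), np.float64(0.0379), np.float64(0.0396)]]
  return _methods._mean(a, axis=axis, dtype=dtype,
  ret = ret.dtype.type(ret / rcount)
```

View pics/s6.png

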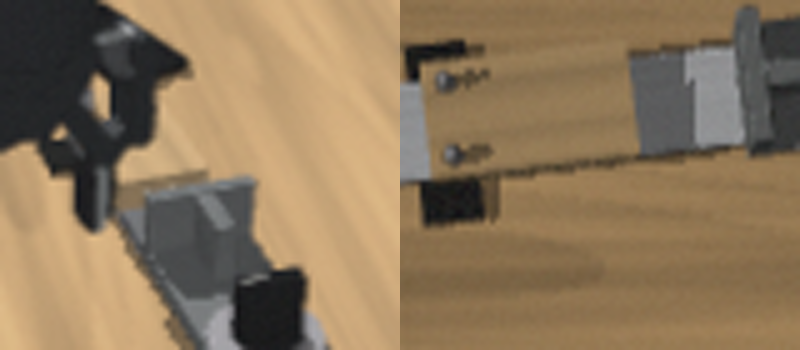

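Left panel: the stop is drawn back behind the stack. Right panel: the three stacked boards are flat with pins through at (440,82) and (452,152), and nothing is tilted. Now the last board.

play_rows:
  delta_pos:
    - [0,0.08,4.5]
    - [0,0,4.5]
    - [0,0,2.5]
    - [0,0,1.4]
    - [0,0,0.6]
    - [0,0,0]
  twist: [-0.3,0,0,0,0,0]

```text
time_s: 46.15
eef_pos: [0.443, -0.2024, -0.0033]
eef_rot: [[0.284, -0.959, 0.001], [-0.959, -0.284, -0.0], [0.0, -0.0, -1.0]]
wrist_force: [0.7, -0.6, 0.6]
opening: 0.075
finger_force: 0.0
```

play_rows:
  delta_pos:
    - [0,0,0]
    - [0,0,0]
    - [0,0,0]
    - [0,0,0]
  twist: [0,0,0,0]
  gripper: 4

```text
time_s: 46.65
eef_pos: [0.4433, -0.2025, -0.0026]
eef_rot: [[0.285, -0.959, 0.001], [-0.959, -0.285, -0.001], [0.001, -0.001, -1.0]]
wrist_force: [-2.3, 0.2, 9.6]
opening: 0.0549
finger_force: 40.5
```

play_rows:
  delta_pos:
    - [0,0,-2]
    - [0,0,-3]
    - [0,0,-3]
    - [0,0,-3]
    - [0,0,-0.6]
    - [0,0,0]
  twist: [0,0,0,0,0,0]

```text
time_s: 47.4
eef_pos: [0.4428, -0.2022, 0.1123]
eef_rot: [[0.285, -0.959, 0.001], [-0.959, -0.285, -0.0], [0.0, -0.0, -1.0]]
wrist_force: [0.6, -0.1, -0.9]
opening: 0.0542
finger_force: 43.3
```

play_rows:
  delta_pos:
    - [0,0,0]
    - [0,0,0]
    - [0,0,0]
    - [0,0,0]
    - [0,0,0]
    - [0,0,0]
    - [0,0,0]
    - [0,0,0]
  twist: [10.6,10.6,10.6,10.6,10.6,10.6,10.6,10.6]

```text
time_s: 48.4
eef_pos: [0.442, -0.2019, 0.111]
eef_rot: [[-0.931, -0.365, -0.002], [-0.365, 0.931, 0.001], [0.001, 0.001, -1.0]]
wrist_force: [-0.6, 0.4, -0.4]
opening: 0.0545
finger_force: 43.3
```

play_rows:
  delta_pos:
    - [0,0,0]
    - [0,0,0]
    - [0,0,0]
    - [0,0,0]
    - [0,0,0]
    - [0,0,0]
    - [0,0,0]
    - [0,0,0]
  twist: [10.6,10.6,10.6,10.6,10.6,10.6,10.6,10.6]

```text
time_s: 49.4
eef_pos: [0.442, -0.2019, 0.111]
eef_rot: [[-0.448, 0.894, -0.002], [0.894, 0.448, 0.001], [0.001, -0.001, -1.0]]
wrist_force: [0.3, -0.0, -1.1]
opening: 0.0542
finger_force: 43.3
```

```bash
python3 - <<'E'
from h import *
plan(*unjig(.0005,.032),.107,5.7)
E
```

```text
t 49.4 pos [ 0.442  -0.2019  0.111 ] head 26.6 q6 38.9 twist 20.9 now [14.42 21.28  0.4 ] after [21.06 14.74  0.4 ] F [ 0.3 -0.  -1.1] open 0.0542
```

play_rows:
  delta_pos:
    - [0,0,0]
    - [0,0,0]
    - [3.51,2.46,0]
    - [3.51,2.46,0]
    - [3.51,2.46,0]
    - [3.51,2.46,0]
    - [3.51,2.46,0]
    - [3.51,2.46,0]
  twist: [10.45,10.45,0,0,0,0,0,0]

```text
time_s: 50.4
eef_pos: [0.5671, 0.0241, 0.1109]
eef_rot: [[-0.105, 0.994, -0.002], [0.994, 0.105, -0.0], [0.0, -0.002, -1.0]]
wrist_force: [1.0, -0.1, -0.4]
opening: 0.0542
finger_force: 43.3
```

play_rows:
  delta_pos:
    - [0,0,1]
    - [0,0,1]
    - [0,0,0]
    - [0,0,0]
  twist: [0,0,0,0]

```text
time_s: 50.9
eef_pos: [0.567, 0.0221, 0.0924]
eef_rot: [[-0.104, 0.995, -0.0], [0.995, 0.104, -0.0], [-0.0, -0.0, -1.0]]
wrist_force: [0.6, -1.0, 0.4]
opening: 0.0545
finger_force: 43.3
```

```bash
python3 - <<'E'
from h import *
held();plan(*unjig(.0005,.032),.0525,5.7)
E
```

```text
held n 306 ymin [-0.0048 -0.0054 -0.004  -0.005  -0.0041 -0.0028] -0.0043 x [-0.0298  0.0265]
t 50.95 pos [0.5672 0.0222 0.0926] head 6.0 q6 86.2 twist 0.3 now [0.01 0.06 4.01] after [0.01 0.06 4.01] F [-0.9 -0.1 -1.2] open 0.0546
```

play_rows:
  delta_pos:
    - [0.02,0.07,1.5]
    - [0,0,1.5]
    - [0,0,0.8]
    - [0,0,0]
    - [0,0,0.2]
    - [0,0,0.2]
    - [0,0,0.2]
    - [0,0,0]
  twist: [0.35,0,0,0,0,0,0,0]

```text
time_s: 51.95
eef_pos: [0.5678, 0.0231, 0.0482]
eef_rot: [[-0.099, 0.995, -0.0], [0.995, 0.099, -0.0], [-0.0, -0.0, -1.0]]
wrist_force: [0.4, 0.1, -0.1]
opening: 0.0544
finger_force: 43.3
```

```bash
python3 - <<'E'
from h import *
plan(*unjig(.0005,.032),.0385,5.7);print(get_state()["torque"])
E
```

```text
t 51.95 pos [0.5678 0.0231 0.0482] head 5.7 q6 86.6 twist 0.0 now [-0.07 -0.01  0.97] after [-0.07 -0.01  0.97] F [ 0.4  0.1 -0.1] open 0.0544
[-0.04638288 -0.00231693 -0.04515538]
```

play_rows:
  delta_pos:
    - [-0.03,0,0.3]
    - [0,0,0.3]
    - [0,0,0.2]
    - [0,0,0.15]
    - [0,0,0.05]
    - [0,0,0]
  twist: [0,0,0,0,0,0]

```text
time_s: 52.7
eef_pos: [0.5679, 0.0228, 0.0385]
eef_rot: [[-0.099, 0.995, 0.0], [0.995, 0.099, -0.0], [-0.0, 0.0, -1.0]]
wrist_force: [-2.6, -0.1, 4.9]
opening: 0.0542
finger_force: 43.7
```

play_rows:
  delta_pos:
    - [0,0,0]
    - [0,0,0]
    - [0,0,0]
    - [0,0,0]
  twist: [0,0,0,0]
  gripper: 7.5

```text
time_s: 53.2
eef_pos: [0.5679, 0.0228, 0.0383]
eef_rot: [[-0.099, 0.995, -0.0], [0.995, 0.099, 0.0], [0.0, -0.0, -1.0]]
wrist_force: [-0.1, -0.7, 0.5]
opening: 0.0746
finger_force: 0.0
```

play_rows:
  delta_pos:
    - [0,0,-1]
    - [0,0,-4]
    - [0,0,-4.5]
    - [-3,0,0]
    - [-4.2,0,0]
    - [-4.2,0,0]
    - [0,0,0]
    - [0,0,0]
  twist: [0,0,0,0,0,0,0,0]

```text
time_s: 54.2
eef_pos: [0.5792, -0.0905, 0.1337]
eef_rot: [[-0.099, 0.995, 0.0], [0.995, 0.099, 0.0], [0.0, 0.0, -1.0]]
wrist_force: [0.0, 0.3, -0.2]
opening: 0.0753
finger_force: 0.0
```

```bash
python3 - <<'E' 2>/dev/null
from h import *
P,Q=snap("7")
for p in(P,Q): stack(p);tilt(p)
plan(*unjig(.0005,-.082),.045,5.7)
cv2.imwrite("pics/s7.png",cv2.resize(Q["pixels"][150:240,240:340],None,fx=5,fy=5,interpolation=cv2.INTER_CUBIC))
E
```

```text
stack n 828 z med 0.0478 slopes [ 0.071 -0.006] x [-0.027   0.0289] y [-0.0022  0.0969]
tilt [ 0.01  -0.001  0.048] [[np.float64(0.0481), np.float64(0.0476), np.float64(0.0479), np.float64(0.0485)], [np.float64(0.0479), np.float64(0.0483), np.float64(0.0478), np.float64(0.0483)]]
stack n 377 z med 0.0459 slopes [0.125 0.086] x [-0.0297  0.0267] y [-0.0048  0.0948]
tilt [-0.009 -0.     0.047] [[np.float64(0.0466), np.float64(0.0464), np.float64(0.0468), np.float64(0.0466)], [np.float64(0.047), np.float64(0.0465), np.float64(0.0461), np.float64(0.0472)]]
t 54.3 pos [ 0.5793 -0.0898  0.1336] head 5.75 q6 75.4 twist 0.05 now [-0.13 -0.03  8.86] after [-0.13 -0.03  8.86] F [-0.1  0.3 -1.1] open 0.0751
```

View pics/s7.png

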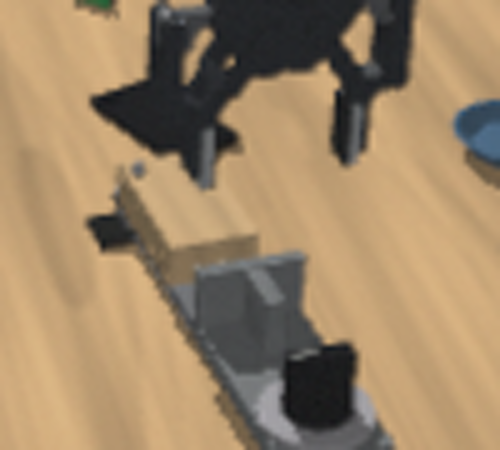

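The side crop shows the four-board stack flat at (120–255, 170–280), a gap to the fence at (195–300, 260), the rib at (262,285) and the knob at (320,385). I grip the rib and push.

play_rows:
  delta_pos:
    - [-0.13,0,2]
    - [0,0,2.5]
    - [0,0,2.5]
    - [0,0,1.8]
    - [0,0,0]
  twist: [0,0,0,0,0]
  gripper: 4.5

```text
time_s: 54.92
eef_pos: [0.5785, -0.091, 0.0444]
eef_rot: [[-0.1, 0.995, -0.002], [0.995, 0.1, 0.0], [0.001, -0.002, -1.0]]
wrist_force: [0.4, 0.2, -0.3]
opening: 0.045
finger_force: 0.0
```

play_rows:
  delta_pos:
    - [0,0,0]
    - [0,0,0]
    - [0,0,0]
    - [0,0,0]
    - [0,0,0]
  twist: [0,0,0,0,0]
  gripper: 0
  squeeze: 40

```text
time_s: 55.55
eef_pos: [0.5789, -0.092, 0.0464]
eef_rot: [[-0.099, 0.995, -0.0], [0.995, 0.099, -0.0], [-0.0, -0.0, -1.0]]
wrist_force: [-10.8, 0.6, 11.9]
opening: 0.011
finger_force: 41.0
```

play_rows:
  delta_pos:
    - [0.6,0,0]
    - [0.6,0,0]
    - [0.6,0,0]
    - [0.6,0,0]
    - [0.6,0,0]
    - [0.6,0,0]
    - [0.6,0,0]
    - [0.4,0,0]
  twist: [0,0,0,0,0,0,0,0]

```text
time_s: 56.55
eef_pos: [0.5742, -0.0464, 0.0464]
eef_rot: [[-0.099, 0.995, -0.0], [0.995, 0.099, -0.001], [-0.001, -0.001, -1.0]]
wrist_force: [-9.8, -4.1, 12.0]
opening: 0.011
finger_force: 41.0
```

```bash
python3 - <<'E' 2>/dev/null
from h import *
print(jig(get_state()["eef_pos"]).round(4), get_state()["finger_force"],get_state()["wrist_force"]);stack(read_camera("side"))
E
```

```text
[ 0.0001 -0.037   0.0464] 41.0276198387146 [-9.81330226 -4.10451533 12.0078462 ]
stack n 124 z med 0.0454 slopes [0.204 0.027] x [-0.0298  0.024 ] y [0.0025 0.0958]
```

play_rows:
  delta_pos:
    - [0.2,0,0]
    - [0.1,0,0]
    - [0.1,0,0]
    - [0,0,0]
  twist: [0,0,0,0]

```text
time_s: 57.1
eef_pos: [0.5739, -0.0425, 0.0464]
eef_rot: [[-0.099, 0.995, -0.0], [0.995, 0.099, -0.001], [-0.001, -0.0, -1.0]]
wrist_force: [-10.7, -2.0, 12.6]
opening: 0.0112
finger_force: 41.0
```

play_rows:
  delta_pos:
    - [0.1,0,0]
    - [0,0,0]
  twist: [0,0]

```text
time_s: 57.35
eef_pos: [0.5738, -0.0416, 0.0465]
eef_rot: [[-0.099, 0.995, -0.0], [0.995, 0.099, -0.001], [-0.001, -0.0, -1.0]]
wrist_force: [-9.3, -2.5, 13.3]
opening: 0.0114
finger_force: 41.0
```

play_rows:
  delta_pos:
    - [0.1,0,0]
    - [0,0,0]
  twist: [0,0]

```text
time_s: 57.6
eef_pos: [0.5737, -0.0406, 0.0465]
eef_rot: [[-0.099, 0.995, -0.0], [0.995, 0.099, -0.001], [-0.001, -0.0, -1.0]]
wrist_force: [-10.6, -2.9, 13.4]
opening: 0.0113
finger_force: 41.0
```

play_rows:
  delta_pos:
    - [0.1,0,0]
    - [0,0,0]
  twist: [0,0]

```text
time_s: 57.85
eef_pos: [0.5736, -0.0397, 0.0464]
eef_rot: [[-0.099, 0.995, -0.0], [0.995, 0.099, -0.001], [-0.001, -0.0, -1.0]]
wrist_force: [-10.5, -3.3, 13.5]
opening: 0.0109
finger_force: 41.0
```

play_rows:
  delta_pos:
    - [0.1,0,0]
    - [0,0,0]
  twist: [0,0]

```text
time_s: 58.1
eef_pos: [0.5735, -0.0388, 0.0465]
eef_rot: [[-0.099, 0.995, -0.0], [0.995, 0.099, -0.001], [-0.001, -0.0, -1.0]]
wrist_force: [-9.5, -4.6, 12.2]
opening: 0.0111
finger_force: 41.0
```

```bash
python3 - <<'E' 2>/dev/null
from h import *
print(jig(get_state()["eef_pos"]).round(4), get_state()["wrist_force"])
p=read_camera("side")
cv2.imwrite("pics/s8.png",cv2.resize(p["pixels"][160:230,250:340],None,fx=6,fy=6,interpolation=cv2.INTER_CUBIC))
E
```

```text
[ 0.0001 -0.0294  0.0465] [-9.4994486  -4.64523681 12.21143294]
```

View pics/s8.png

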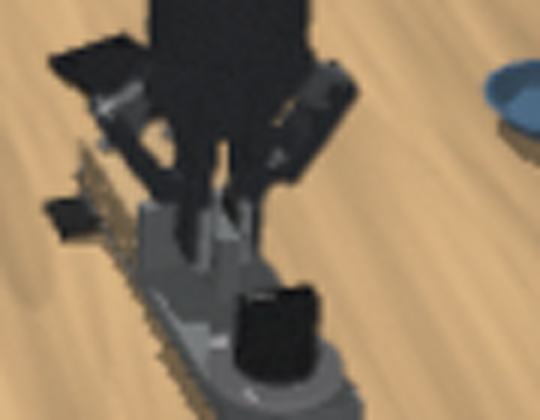

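The fence stands at or near the board ends, crop (140,205). I push on gently until the force shows contact.

play_rows:
  delta_pos:
    - [0.1,0,0]
    - [0,0,0]
  twist: [0,0]

```text
time_s: 58.4
eef_pos: [0.5735, -0.0385, 0.0465]
eef_rot: [[-0.099, 0.995, -0.0], [0.995, 0.099, -0.003], [-0.003, -0.0, -1.0]]
wrist_force: [-9.5, -9.8, 12.2]
opening: 0.0111
finger_force: 40.9
```

play_rows:
  delta_pos:
    - [0.1,0,0]
    - [0,0,0]
  twist: [0,0]

```text
time_s: 58.65
eef_pos: [0.5734, -0.0385, 0.0464]
eef_rot: [[-0.098, 0.995, -0.0], [0.995, 0.098, -0.004], [-0.004, -0.001, -1.0]]
wrist_force: [-8.1, -17.5, 10.3]
opening: 0.011
finger_force: 40.7
```

Contact: the stop no longer advances while the force climbs. I ease off, release, rise, and turn to the knob.

play_rows:
  delta_pos:
    - [-0.15,0,0]
    - [0,0,0]
  twist: [0,0]

```text
time_s: 58.9
eef_pos: [0.5734, -0.0386, 0.0464]
eef_rot: [[-0.099, 0.995, -0.0], [0.995, 0.099, -0.002], [-0.002, -0.001, -1.0]]
wrist_force: [-10.5, -7.0, 12.8]
opening: 0.0111
finger_force: 41.0
```

play_rows:
  delta_pos:
    - [0,0,0]
    - [0,0,0]
    - [0,0,0]
  twist: [0,0,0]
  gripper: 4.5

```text
time_s: 59.28
eef_pos: [0.5742, -0.0376, 0.0455]
eef_rot: [[-0.099, 0.995, 0.0], [0.995, 0.099, 0.0], [0.0, 0.0, -1.0]]
wrist_force: [-0.1, -0.1, 0.0]
opening: 0.045
finger_force: 0.0
```

play_rows:
  delta_pos:
    - [0,0,-2]
    - [0,0,-4]
    - [0,0,-4]
    - [-3.5,0,0]
    - [-3.5,0,0]
    - [0,0,0]
  twist: [0,0,0,0,0,0]

```text
time_s: 60.02
eef_pos: [0.5811, -0.1092, 0.1452]
eef_rot: [[-0.097, 0.995, 0.0], [0.995, 0.097, -0.0], [-0.0, 0.0, -1.0]]
wrist_force: [0.5, -0.4, 0.4]
opening: 0.0446
finger_force: 0.0
```

play_rows:
  delta_pos:
    - [0,0,0]
    - [0,0,0]
    - [0,0,0]
    - [0,0,0]
    - [0,0,0]
    - [0,0,0]
    - [0,0,0]
    - [0,0,0]
  twist: [-10.6,-10.6,-10.6,-10.6,-10.6,-10.6,-10.6,-10.6]

```text
time_s: 61.02
eef_pos: [0.5809, -0.1065, 0.1453]
eef_rot: [[-1.0, -0.015, -0.0], [-0.015, 1.0, 0.0], [0.0, 0.0, -1.0]]
wrist_force: [0.1, -0.2, 0.0]
opening: 0.0447
finger_force: 0.0
```

```bash
python3 - <<'E' 2>/dev/null
from h import *
P,Q=snap("8")
for p in(P,Q):
    stack(p)
    for b in blobs(p,.0745,.085,(.5,.63,-.2,-.05),8): print("knob",b[0],jig(b[1]).round(4),b[2][1],round(b[2][2],1))
    for b in blobs(p,.06,.074,(.5,.65,-.1,.02),8): print("fence",b[0],jig(b[1]).round(4))
plan(*unjig(.0005,-.1058),.0565,92.5)
E
```

```text
stack n 861 z med 0.0477 slopes [ 0.08  -0.032] x [-0.0273  0.0287] y [-0.0042  0.0973]
fence 168 [-0.0006 -0.0118  0.0695]
stack n 216 z med 0.0463 slopes [ 0.183 -0.035] x [-0.0298  0.027 ] y [-0.0045  0.0981]
knob 48 [-0.003  -0.1096  0.0771] (36.32396697998047, 13.42855167388916) 1.4
fence 126 [-0.0042 -0.0185  0.0662]
t 61.12 pos [ 0.5809 -0.1066  0.1453] head 90.69 q6 -11.1 twist -1.81 now [-0.05 -0.82  8.88] after [-0.02 -0.82  8.88] F [ 0.   0.3 -0.7] open 0.0452
```

play_rows:
  delta_pos:
    - [-0.04,-0.75,2]
    - [0,0,3]
    - [0,0,2]
    - [0,0,1.8]
    - [0,0,0]
  twist: [-1.8,0,0,0,0]

```text
time_s: 61.75
eef_pos: [0.5805, -0.1143, 0.0562]
eef_rot: [[-0.999, -0.037, -0.002], [-0.037, 0.999, 0.001], [0.002, 0.001, -1.0]]
wrist_force: [0.0, 0.4, 0.4]
opening: 0.0446
finger_force: 0.0
```

play_rows:
  delta_pos:
    - [0,0,0]
    - [0,0,0]
    - [0,0,0]
    - [0,0,0]
    - [0,0,0]
  twist: [0,0,0,0,0]
  gripper: 0
  squeeze: 60

```text
time_s: 62.38
eef_pos: [0.582, -0.1156, 0.0585]
eef_rot: [[-0.999, -0.039, 0.002], [-0.039, 0.999, -0.001], [-0.002, -0.001, -1.0]]
wrist_force: [-1.2, -5.0, 4.9]
opening: 0.013
finger_force: 60.2
```

```bash
python3 - <<'E' 2>/dev/null
from h import *
s=get_state();print(jig(s["eef_pos"]).round(4),head(s),s["wrist_force"],s["torque"],s["opening"])
E
```

```text
[ 0.001  -0.1066  0.0585] 92.23087591587291 [-1.17582095 -4.96740516  4.94333916] [-0.80020956  0.36540941  0.063684  ] 0.01301762623046731
```

play_rows:
  delta_pos:
    - [0,0,0]
    - [0,0,0]
    - [0,0,0]
    - [0,0,0]
    - [0,0,0]
    - [0,0,0]
    - [0,0,0]
  twist: [10,10,10,10,10,10,8]

```text
time_s: 63.25
eef_pos: [0.5818, -0.1163, 0.0586]
eef_rot: [[-0.405, 0.914, 0.001], [0.914, 0.405, -0.003], [-0.003, 0.0, -1.0]]
wrist_force: [-4.0, -9.4, 7.1]
opening: 0.0126
finger_force: 60.6
```

```bash
python3 - <<'E' 2>/dev/null
from h import *
s=get_state();print(jig(s["eef_pos"]).round(4),head(s),s["wrist_force"],s["torque"],s["opening"])
E
```

```text
[ 0.0007 -0.1073  0.0586] 23.910301665907514 [-3.95838658 -9.36570906  7.08363723] [-1.89961934  0.86382243  0.07849801] 0.012584465800549066
```

play_rows:
  delta_pos:
    - [0,0,0]
    - [0,0,0]
    - [0,0,0]
  twist: [7,5,0]

```text
time_s: 63.62
eef_pos: [0.5816, -0.1163, 0.0586]
eef_rot: [[-0.21, 0.978, 0.001], [0.978, 0.21, -0.003], [-0.003, 0.0, -1.0]]
wrist_force: [-5.0, -9.7, 8.0]
opening: 0.0126
finger_force: 60.7
```

```bash
python3 - <<'E' 2>/dev/null
from h import *
s=get_state();print(jig(s["eef_pos"]).round(4),head(s),s["wrist_force"],s["torque"],s["opening"])
E
```

```text
[ 0.0005 -0.1073  0.0586] 12.127516410180034 [-4.99410652 -9.71858215  7.97030203] [-1.95999325  0.98741532  0.1418792 ] 0.012559002457397859
```

play_rows:
  delta_pos:
    - [0,0,0]
    - [0,0,0]
    - [0,0,0]
    - [0,0,0]
  twist: [0,0,0,0]
  gripper: 5

```text
time_s: 64.12
eef_pos: [0.5814, -0.1148, 0.0573]
eef_rot: [[-0.213, 0.977, -0.0], [0.977, 0.213, 0.0], [0.0, -0.0, -1.0]]
wrist_force: [0.3, 0.1, -0.1]
opening: 0.0499
finger_force: 0.0
```

play_rows:
  delta_pos:
    - [0,0,-3]
    - [0,0,-4]
    - [0,0,-4]
    - [0,-5,-2]
    - [0,-5,0]
    - [0,-5,0]
    - [-5,-3,0]
    - [-5,0,0]
  twist: [0,0,0,0,0,0,0,0]

```text
time_s: 65.12
eef_pos: [0.4254, -0.2522, 0.1882]
eef_rot: [[-0.213, 0.977, 0.001], [0.977, 0.213, -0.001], [-0.001, 0.001, -1.0]]
wrist_force: [1.7, 0.1, 0.9]
opening: 0.0501
finger_force: 0.0
```

play_rows:
  delta_pos:
    - [-5,0,0]
    - [-5,0,0]
    - [0,0,0]
  twist: [0,0,0]

```text
time_s: 65.5
eef_pos: [0.4481, -0.3512, 0.1864]
eef_rot: [[-0.21, 0.978, -0.001], [0.978, 0.21, 0.0], [0.0, -0.0, -1.0]]
wrist_force: [0.1, -0.1, -1.1]
opening: 0.05
finger_force: 0.0
```

```bash
python3 - <<'E' 2>/dev/null
from h import *
P,Q=snap("9")
for p in(P,Q):
    stack(p);tilt(p)
    for b in blobs(p,.0745,.085,(.5,.63,-.2,-.05),8): print("knob",b[0],jig(b[1]).round(4),b[2][1],round(b[2][2],1))
    for b in blobs(p,.06,.074,(.5,.65,-.1,.02),8): print("fence",b[0],jig(b[1]).round(4))
a=cv2.resize(P["pixels"][140:190,200:310],None,fx=5,fy=5,interpolation=cv2.INTER_CUBIC)
b=cv2.resize(Q["pixels"][170:230,240:350],None,fx=5,fy=5,interpolation=cv2.INTER_CUBIC)
cv2.imwrite("pics/end.png",np.vstack([a,b]))
E
```

```text
stack n 869 z med 0.048 slopes [ 0.089 -0.035] x [-0.0273  0.0288] y [-0.0042  0.0975]
tilt [0.006 0.    0.048] [[np.float64(0.0483), np.float64(0.0481), np.float64(0.0484), np.float64(0.0485)], [np.float64(0.0481), np.float64(0.048), np.float64(0.0484), np.float64(0.0485)]]
knob 93 [ 0.0004 -0.1068  0.0786] (14.288773536682129, 36.70658874511719) 12.4
fence 207 [-0.0003 -0.0165  0.0693]
stack hidden 0
tilt [0. 0. 0.] [[np.float64(nan), np.float64(nan), np.float64(nan), np.float64(nan)], [np.float64(nan), np.float64(nan), np.float64(nan), np.float64(nan)]]
knob 11 [ 0.001  -0.123   0.0773] (9.124942779541016, 7.998748302459717) 74.1
fence 14 [-0.0031 -0.0444  0.066 ]
```

View pics/end.png

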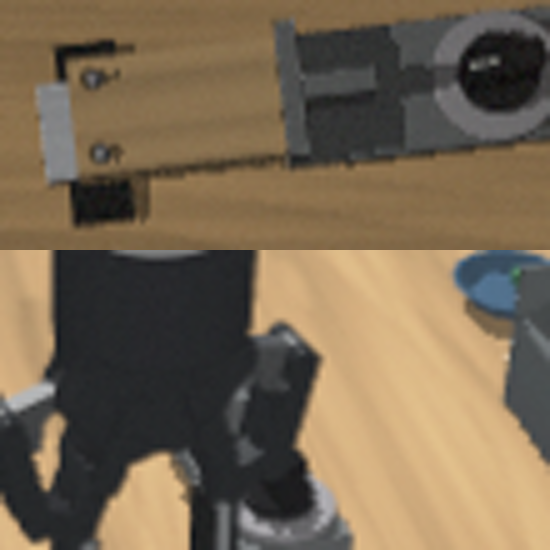

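The top panel shows the fence flush on the board ends at (285,100), pins through the flat stack at (95,78)/(102,153), and the knob bar lying along the rail (about 1.45 rad). The arm is clear of everything.

```bash
python3 -c "
from h import *
print(hand_in())"
```

```text
the job is handed in; nothing more can be done
None
```

I've handed the job in, but the hand-in gave no verdict. By camera, all four plywood boards lie flat over the pins, the stop touches their plain ends, and the knob is turned to about 1.45 rad (locked).

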